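# Set the fallen pipette stand back on its foot

## Task

The L-shaped pipette stand has fallen over on its back. Tip it up about its heel, keeping the heel down on the bench, and let it down gently onto its foot; then slide it along the bench until the whole front edge of its foot is flush against the white stop strip of the rail, between the rail's two end lugs. Press it home so that you feel it bear on the strip, wherever that is set, but do not ram it, let go of it, and leave the other things on the bench where they are.

Things in the scene. Friction and masses are not known exactly. Their poses are not given: they have to be found in the camera images.
- stand: Pipette stand, loose, 0.7 kg: an L of bare aluminium, 100 mm wide; back plate 190 mm tall, 10 thick; heavy foot 110 long, 14 thick. Origin: middle of the heel (outer corner). +x from heel to toe along the foot, +y across, +z up the back plate. Starts lying on its back plate (+x up, +z level, away from the rail); tipped about the heel, its foot comes down towards the rail.
- stand_bar (a point): Centre of the stand's hanging bar: round steel, 14 mm diameter, along y, 84 mm free between two grey arms near the plate's top, on the foot's side. At x 52, z 178 mm in the stand's frame (42 mm clear of the plate's face from the bar's centre): 52 mm above the bench lying, 178 standing. Pinched across, it can turn between the finger pads. Axes as the stand's.
- stand_heel (a point): Middle of the heel edge (axes as the stand's). The stand balances on its heel at about 55 degrees from lying, then falls onto its foot. Standing, it topples if its back is pushed high up, not within 45 mm of the bench. The heel starts 175 to 205 mm before the rail origin. Sliding it takes 2 to 7 N; pressed home with 5 to 10 N beyond that it is well seated.
- stand_toe_left (a point): One end (+y) of the foot's front edge (the toe), half-way up the foot's thickness (7 mm above the sole), at x 110, y 50, z 7 mm in the stand's frame.
- stand_toe_right (a point): The other end (-y) of the foot's front edge, at x 110, y -50, z 7 mm in the stand's frame.
- rail: Stop rail fixed to the bench, aluminium, 220 mm long, 22 high, a 20 mm wide lug at each end jutting towards the stand; 180 mm clear between lugs. Between them a white stop strip, 174 long, 21 high, clamped parallel to the rail, its face at an unmeasured x from -25 to 0 mm: feel for it. Lugs end at x = -45 mm. Origin: mid-length, bench level. +x level, away from the stand (the foot must point so), +y along.
- tip_box: Bystander: red box of pipette tips, 85 x 120 x 68 mm, behind the rail. Origin: centre of its underside.
- tube_rack: Bystander: blue rack of white tubes, 80 x 160 x 58 mm. Origin: centre of its underside.
- buffer_bottle: Bystander: amber jar, 64 mm across, 130 mm tall, near one end of the rail. Origin: centre of its underside.
- stain_jar: Bystander: small glass jar with an orange lid, 56 mm across, 75 mm tall, near the other end of the rail. Origin: centre of its underside.
- gel_comb: Bystander: white plastic gel comb, 130 x 28 x 16 mm, lying beside the stand. Origin: centre of its underside, along x.
- tape_roll: Bystander: roll of yellow tape, 90 mm across, 24 mm high, lying flat beside the stand. Origin: centre of its underside.
There are look-alikes about, which are no part of the job. What is shaped like the stand but orange or red is not meant.

How it is judged:
On the way, in this order (a step that is already met when the one before it is completed fails the run):
1. the stand has been tipped up and stands on its foot (angle between stand_heel's own z axis and vertical below 0.05 rad and height (world z) of stand_heel below 0.004 m), for 0.2 s.
2. standing square to the rail, it is pressed home against its stop strip, with at least 3 N (all of step 1 and angle between the x axis of stand and the x axis of rail, either way round below 0.04 rad and contact force between stand and rail above 3 N), for 0.05 s.
At the end, for the whole second after the job is handed in: The stand is upright on its foot (within 0.05 rad, heel and toe down), square to the rail within 0.04 rad, both toe ends beyond x = -29 mm in the rail frame, its heel within 45 mm of the rail's middle, at rest and untouched by the robot (all of step 1 and x of each of stand_toe_left, stand_toe_right in the frame of rail above -0.029 m and angle between the x axis of stand and the x axis of rail, either way round below 0.04 rad and y of stand_heel in the frame of rail between -0.045 and 0.045 m and height (world z) of each of stand_toe_left, stand_toe_right below 0.011 m and x of stand_heel in the frame of rail below -0.1 m and linear speed of stand below 0.02 m/s and angular speed of stand below 0.1 rad/s and contact force between stand and the arm below 0.1 N and contact force between stand and the fingers below 0.1 N).
It fails at once if the heel is lifted more than 30 mm off the bench (height (world z) of stand_heel above 0.03 m).
It fails at once if the stand is dropped or falls over (turns faster than 2.5 rad/s) (angular speed of stand above 2.5 rad/s).
It fails at once if the stand is rammed against the rail or its strip (more than 40 N) (contact force between stand and rail above 40 N).
It fails at once if a bystander is moved more than 30 mm (distance of any of tip_box, tube_rack, buffer_bottle, stain_jar, gel_comb, tape_roll from where it was at the start of the episode above 0.03 m).
It also fails if it takes over 58 s, if anything falls off the work surface, if the arm or the gripper's body presses on something with over 40 N, if the wrist force passes 120 N, or if a joint passes its speed limit or range.

## Robot

A 6-joint arm with a two-finger parallel gripper is mounted at the origin on the work surface. World frame = base frame: x ahead of the robot, y to its left, z up, the work surface at z = 0. Lengths are in m, angles in rad, forces in N, time in s.
With the tool pointing down it reaches from about 0.25 to 0.725 m from the base axis. Payload 4 kg.
Tool frame: the origin (TCP) lies at the very end of the fingers, on their centre line; the grasp point (between the pads) lies 19 mm behind it; z points along the fingers, y is the direction in which the jaws open and shut (so a half turn about z gives the same grasp; the last joint's range is limited). The gripper opens to 85 mm and grips with 20 to 120 N. Pads are 22 mm wide; open, the fingers measure 114 mm over their backs; the gripper's body (76 mm by 85 mm) begins 54 mm behind the grasp point. The pads swing forward as they close: fully open they stand 13 mm farther back than shut.
Start: joints at [-1.102, 0.241, 0.005, 1.335, 0, 1.571], TCP at [0.226, -0.446, 0.231] pointing down, gripper open.
Joint ranges: [-2.72, 2.72], [-1.05, 1.87], [-1.09, 1.28], [-1.99, 2.15], [-1.42, 1.44], [-3.14, 3.14]. Speed limits (rad/s): [2.79, 2.79, 3.14, 3.14, 3.14, 3.14].

## Interface

Orientations are given as a unit quaternion [x, y, z, w].
In Python, from workcell import bot gives the robot as it stands.
- The arm moves only by the shell command python3 -m crank 'ROWS'. ROWS is JSON, a list that holds one entry, the list of rows, each a list of 5 numbers: the shift along the tool's x, y, z in mm, then the turn about the tool's z in degrees, then the closure in counts, from 0 (fully open) to 255 (shut). In form: [[[tx, ty, tz, turn, grip], ...]]. A call has 1 to 12 rows; each row shifts and turns the pose as measured when the row begins, along the tool's axes as they then stand; what a row does not reach is not made up. A row lasts 1/8 s, in which the tool goes at most 62.5 mm and 10.7 degrees, less where a joint would pass 70% of its speed; a pose out of reach is approached as far as the arm can. A call is refused whole if a number of a shift passes 62.5 or a number of a turn 10.7, either way. A call with a gripper value outside its range is refused whole. The fingers move at their own pace and stop on an object; the grip force is fixed at half the most. Time passes only in rows, so rows that do not move let the fingers close. It gives the time, the measured TCP pose, the force and the opening at its end, in the units of the state.
- bot.get_obs(): the state, without advancing time (a new reading comes with each control period).
- bot.camera(name): name is "scene" or "top" or "wrist"; returns a dict with "img" (400x640x3 uint8, blue, green, red), "depth" (400x640 float32, m along the optical axis (not along the pixel's ray), 0 where there is no reading), "fx", "fy", "cx", "cy" (pixels), "R" (3x3) and "t" (3): a world point X has camera coordinates R X + t; the wrist camera has in their place "T_tool_cam" (4x4, takes a point from camera to tool coordinates, whose origin is the TCP and whose axes are the flange's). Camera axes: x right, y down, z forward; pixel columns grow to the right and rows downward; lengths in m; the calibration is good to about 2 mm. A picture is of the moment at which its call begins: read the wrist's pose just before it.
- bot.job_done(): hands the job in, once; it reports no verdict.
The state is a dict: "clock": time; "joint_pos": joint angles; "joint_vel": joint speeds; "tau": joint torques, N m; "eef_pos": TCP position; "tool_rot": TCP orientation; "ft_force": force on the tool from outside, world axes, zero at the start; "ft_torque": the same for the moment, N m; "grip_width": finger opening in m.
Only numpy, scipy, OpenCV 4.12 (cv2) and the standard library are available. Lean on these libraries where they do the work, as an engineer would, in place of code of your own. Each camera call takes 0.05 s, during which the arm holds its last target.

## Working session

There is one attempt and no reset: what is moved stays moved. The work goes in short steps, Python scripts to look and compute and a shell command to move; the robot and the scene stay as the last step left them, time stands still between calls to the robot, and variables do not carry over. Pictures are saved under pics/ and viewed, and the job is handed in when it is done.

```bash
mkdir -p pics; ls
python3 - <<'E'
from workcell import bot
import cv2
o=bot.get_obs();print(o)
for n in("scene","top"):
    c=bot.camera(n);cv2.imwrite(f"pics/{n}0.png",c["img"]);print(n,c["fx"],c["fy"],c["cx"],c["cy"],c["R"],c["t"])
E
```

```text
pics
{'clock': 0.0, 'joint_pos': array([-1.10197472e+00,  2.41426366e-01,  3.71572811e-03,  1.33521034e+00,
       -7.66818004e-07,  1.57079311e+00]), 'joint_vel': array([-0.00014968, -0.00014328,  0.00101586, -0.00131667,  0.00075849,
       -0.00041169]), 'tau': array([-8.82948480e-04, -3.72315109e+01,  2.52409726e+01,  1.71263935e-02,
       -7.78697631e-05, -3.48565848e-06]), 'eef_pos': array([ 0.22562787, -0.445479  ,  0.23040304]), 'tool_rot': array([ 9.72650441e-01,  2.32271375e-01, -2.47117753e-04, -1.03318456e-03]), 'ft_force': array([ 0.48471426, -0.45646085,  1.00600159]), 'ft_torque': array([ 0.00427731,  0.01773597, -0.00313422]), 'grip_width': 0.08548731979942663}
scene 428.13990351180485 428.13990351180485 316.7320498805024 205.0509196489904 [[-0.0822163   0.99659912 -0.00553911]
 [ 0.80174619  0.06283814 -0.5943521 ]
 [-0.59198271 -0.05330639 -0.80418586]] [ 0.05934356 -0.29009975  1.60977449]
top 426.7643576535507 426.7643576535507 324.9140824859165 197.0553066156054 [[ 0.02611323 -0.99958346  0.01228803]
 [-0.98648465 -0.02775621 -0.16148569]
 [ 0.16175949 -0.00790504 -0.98679855]] [-0.05179405  0.44364905  1.53053892]
```

View pics/scene0.png

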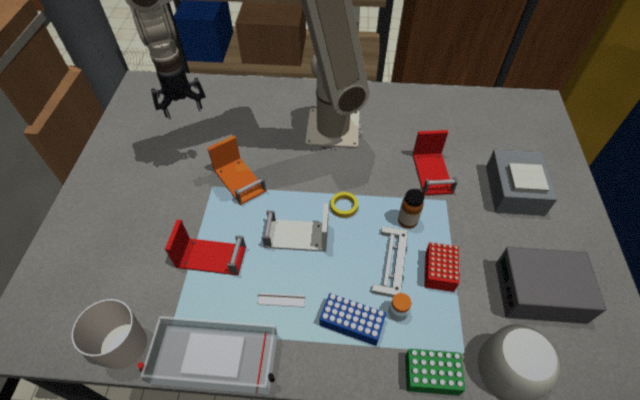

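View pics/top0.png

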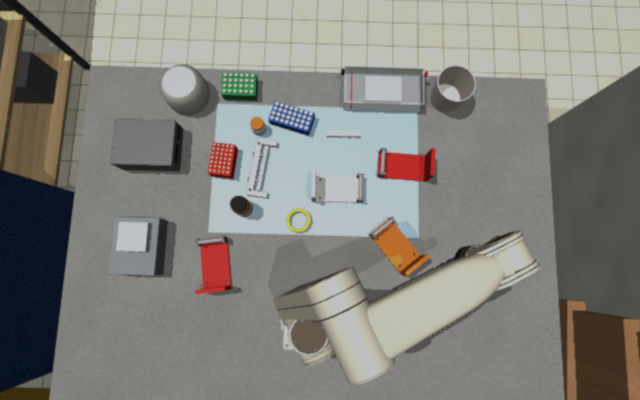

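```bash
cat > h.py <<'E'
import numpy as np
def ray(c,u,v,z):
    d=np.array([(u-c["cx"])/c["fx"],(v-c["cy"])/c["fy"],1.]);R=np.array(c["R"]);o=-R.T@c["t"];d=R.T@d
    return o+d*(z-o[2])/d[2]
def px(c,u,v):
    d=c["depth"][int(round(v)),int(round(u))];R=np.array(c["R"])
    return R.T@(np.array([(u-c["cx"])/c["fx"],(v-c["cy"])/c["fy"],1.])*d-c["t"])
E
python3 - <<'E'
import cv2
a=cv2.imread("pics/top0.png")[95:245,205:425];cv2.imwrite("pics/topc.png",cv2.resize(a,None,fx=3.6,fy=3.6,interpolation=cv2.INTER_CUBIC))
a=cv2.imread("pics/scene0.png")[180:330,240:460];cv2.imwrite("pics/scenec.png",cv2.resize(a,None,fx=3.6,fy=3.6,interpolation=cv2.INTER_CUBIC))
E
```

```text
(no output)
```

View pics/topc.png

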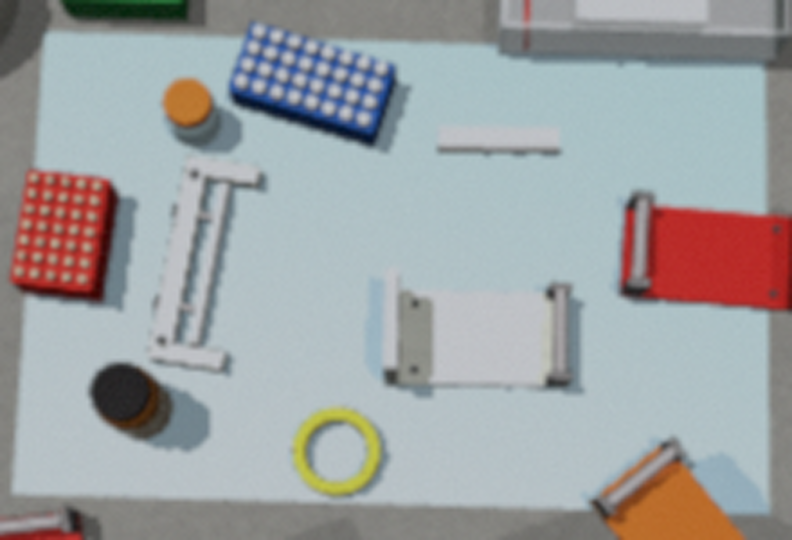

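View pics/scenec.png

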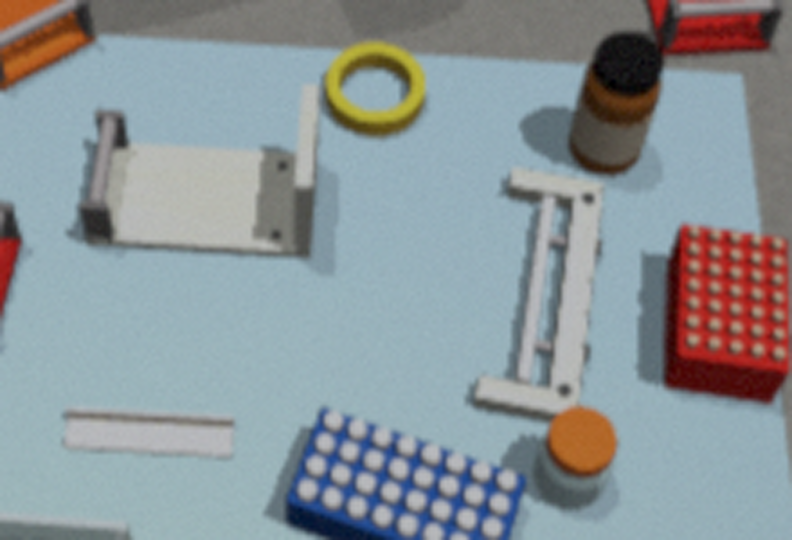

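Run:
```python
from workcell import bot
from h import *
np.set_printoptions(precision=4,suppress=True)
c=bot.camera("top");f=lambda u,v,z:ray(c,205+(u+.5)/3.6-.5,95+(v+.5)/3.6-.5,z)
for n,u,v,z in [("railTopEndBack",190,157,.022),("railBotBack",150,357,.022),("lugtipTopInner",258,187,.022),("lugtipTopOuter",263,166,.022),("lugtipBotOut",222,371,.022),("lugtipBotIn",228,354,.022),
 ("barR1",562,290,.059),("barR2",562,380,.059),("toe L top",391,270,.11),("toe bot",391,370,.11),("plate top edge n",546,290,.01),("plate edge s",546,384,.01),("plate foot n",432,290,.01),("plate foot s",432,384,.01)]:
    print(n,f(u,v,z))
w=bot.camera("wrist");print(w["T_tool_cam"])
```

```text
railTopEndBack [0.6654 0.2213 0.022 ]
railBotBack [0.4512 0.2514 0.022 ]
lugtipTopInner [0.635  0.1485 0.022 ]
lugtipTopOuter [0.6579 0.1443 0.022 ]
lugtipBotOut [0.4388 0.1768 0.022 ]
lugtipBotIn [0.4566 0.1715 0.022 ]
barR1 [ 0.5257 -0.1683  0.059 ]
barR2 [ 0.4333 -0.1695  0.059 ]
toe L top [0.5298 0.0046 0.11  ]
toe bot [0.4304 0.0016 0.11  ]
plate top edge n [ 0.536  -0.1561  0.01  ]
plate edge s [ 0.4364 -0.1575  0.01  ]
plate foot n [ 0.5326 -0.0367  0.01  ]
plate foot s [ 0.4331 -0.0394  0.01  ]
[[-0.0003 -0.9487 -0.3163  0.0808]
 [ 1.     -0.0003 -0.0002 -0.0008]
 [ 0.0001 -0.3163  0.9487 -0.1414]
 [ 0.      0.      0.      1.    ]]
```

```bash
python3 -m crank '[[[0,0,0,8.7,0],[0,0,0,8.7,0],[0,0,0,8.7,0],[32,-35,0,0,0],[32,-35,0,0,0],[32,-35,0,0,0],[32,-35,0,0,0],[32,-35,0,0,0],[32,-35,0,0,0],[32,-35,0,0,0],[0,0,0,0,0]]]'
python3 - <<'E'
from workcell import bot
import cv2
from scipy.spatial.transform import Rotation as Ro
o=bot.get_obs();print(o["eef_pos"],Ro.from_quat(o["tool_rot"]).as_matrix().round(4))
c=bot.camera("wrist");cv2.imwrite("pics/w1.png",c["img"])
E
```

```text
clock: 1.58
eef_pos: [0.4565, -0.1944, 0.2283]
tool_rot: [1.0, -0.003, -0.001, -0.002]
ft_force: [-0.2, -0.2, 0.3]
grip_width: 0.0854
[ 0.45648761 -0.19439056  0.22834853] [[ 1.     -0.0061 -0.0025]
 [-0.0061 -1.      0.0037]
 [-0.0025 -0.0037 -1.    ]]
```

View pics/w1.png

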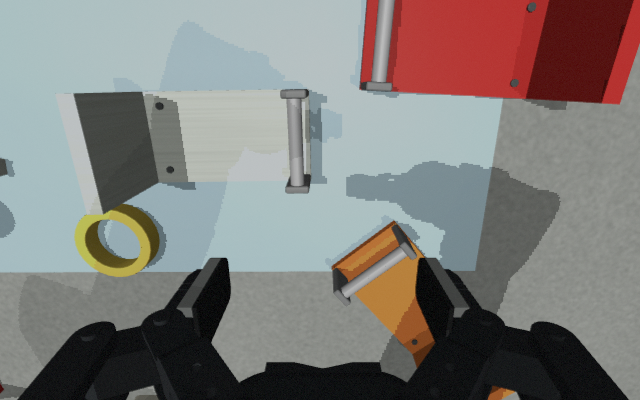

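```bash
cat >> h.py <<'E'
def wcam(bot):
    from scipy.spatial.transform import Rotation as Ro
    o=bot.get_obs();c=dict(bot.camera("wrist"))
    T=np.eye(4);T[:3,:3]=Ro.from_quat(o["tool_rot"]).as_matrix();T[:3,3]=o["eef_pos"]
    M=T@c["T_tool_cam"];c["R"]=M[:3,:3].T;c["t"]=-M[:3,:3].T@M[:3,3];return c
E
python3 - <<'E'
from workcell import bot
from h import *
c=wcam(bot)
for n,u,v,z in [("bar n",294,97,.055),("bar s",298,186,.055),("toe n",66,93,.11),("toe s",103,212,.11),("foot out n",58,94,.11),("plate s top",308,181,.01),("plate s foot",160,183,.01),("plate n foot",143,93,.01),("orange bar",402,240,.052),("orange bar",348,292,.052)]:
    print(n,ray(c,u,v,z).round(4),px(c,u,v).round(4))
E
```

```text
bar n [ 0.5267 -0.1683  0.055 ] [ 0.5268 -0.1686  0.0578]
bar s [ 0.4405 -0.1693  0.055 ] [ 0.4419 -0.1696  0.0594]
toe n [0.5327 0.0008 0.11  ] [0.5327 0.0023 0.1081]
toe s [ 0.4351 -0.0056  0.11  ] [ 0.4336 -0.0027  0.106 ]
foot out n [0.5321 0.0071 0.11  ] [0.5321 0.0072 0.1099]
plate s top [ 0.4327 -0.1771  0.01  ] [ 0.441  -0.1786  0.0389]
plate s foot [ 0.4316 -0.0062  0.01  ] [ 4.285e-01 -8.000e-04 -4.000e-04]
plate n foot [ 0.5307 -0.0049  0.01  ] [ 0.5306 -0.004   0.0083]
orange bar [ 0.3779 -0.2793  0.052 ] [ 0.3801 -0.2781  0.0565]
orange bar [ 0.3123 -0.2221  0.052 ] [ 0.3167 -0.2216  0.0582]
```

```bash
python3 -m crank '[[[13,-12.5,0,0,0],[14,-13,0,0,0],[0,0,45,0,0],[0,0,45,0,0],[0,0,45,0,0],[0,0,30,0,0],[0,0,0,0,0]]]'
```

```text
clock: 2.55
eef_pos: [0.4869, -0.1709, 0.0605]
tool_rot: [1.0, -0.008, 0.001, -0.001]
ft_force: [0.2, 0.1, 0.4]
grip_width: 0.0851
```

```bash
python3 -m crank '[[[-3,-2,27,-1.6,0],[0,0,0,0,0]]]'; python3 -m crank '[[[0,0,0,0,255],[0,0,0,0,255],[0,0,0,0,255],[0,0,0,0,255],[0,0,0,0,255],[0,0,0,0,255],[0,0,0,0,255],[0,0,0,0,255]]]'
python3 - <<'E'
from workcell import bot
import cv2
from scipy.spatial.transform import Rotation as Ro
o=bot.get_obs();print(o["eef_pos"],Ro.from_quat(o["tool_rot"]).as_matrix().round(4))
c=bot.camera("wrist");cv2.imwrite("pics/w2.png",c["img"])
E
```

```text
clock: 2.8
eef_pos: [0.4865, -0.1693, 0.0355]
tool_rot: [1.0, 0.006, 0.003, -0.0]
ft_force: [0.1, 0.4, -0.4]
grip_width: 0.0851
clock: 3.8
eef_pos: [0.4911, -0.1699, 0.0412]
tool_rot: [1.0, 0.005, 0.008, 0.0]
ft_force: [1.0, 1.3, 1.0]
grip_width: 0.0117
[ 0.4910944 -0.1699037  0.0412301] [[ 9.998e-01  1.060e-02  1.620e-02]
 [ 1.060e-02 -9.999e-01 -3.000e-04]
 [ 1.610e-02  4.000e-04 -9.999e-01]]
```

View pics/w2.png

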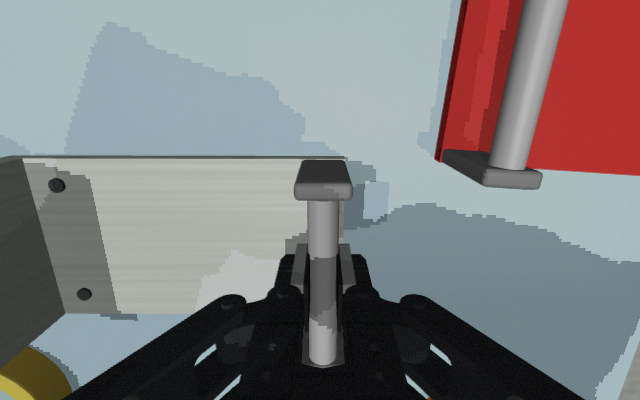

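```bash
python3 -m crank '[[[0,-6.5,-18,0,255],[0,-8.3,-17.5,0,255],[0,-10,-16.5,0,255]]]'
```

```text
clock: 4.22
eef_pos: [0.4884, -0.1472, 0.0916]
tool_rot: [1.0, 0.003, 0.005, 0.003]
ft_force: [2.0, -1.1, -3.0]
grip_width: 0.0114
```

```bash
python3 -m crank '[[[0,-11.5,-15.5,0,255],[0,-13.2,-14.3,0,255],[0,-14.5,-13,0,255],[0,-15.8,-11.3,0,255]]]'; python3 -c "
from workcell import bot
import cv2
cv2.imwrite('pics/s3.png',bot.camera('scene')['img'][120:330,160:460])
o=bot.get_obs();print(o['eef_pos'],o['ft_force'])"
```

```text
clock: 4.72
eef_pos: [0.4882, -0.0902, 0.1496]
tool_rot: [1.0, 0.003, 0.007, 0.005]
ft_force: [1.8, -3.6, 0.6]
grip_width: 0.0112
[ 0.48885521 -0.0881162   0.15107595] [ 0.65931925 -0.87509123  0.87878361]
```

View pics/s3.png

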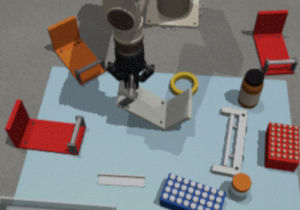

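```bash
python3 -m crank '[[[0,-17,-7.5,0,255],[0,-18,-6,0,255],[0,-18,-4.5,0,255]]]'; python3 -c "
from workcell import bot
import cv2
cv2.imwrite('pics/s4.png',bot.camera('scene')['img'][120:330,160:460])
o=bot.get_obs();print(o['eef_pos'],o['ft_force'])"
```

```text
clock: 5.15
eef_pos: [0.4899, -0.0373, 0.1746]
tool_rot: [1.0, 0.003, 0.011, 0.01]
ft_force: [-0.7, -4.9, 9.3]
grip_width: 0.0116
[ 0.49015858 -0.03497265  0.17535279] [-1.61613372 -2.59756051  9.87718252]
```

View pics/s4.png

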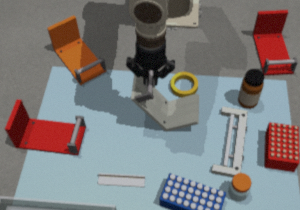

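```bash
python3 -m crank '[[[0,-18,-4,0,255],[0,-19,-2,0,255]]]'; python3 -c "
from workcell import bot
import cv2
cv2.imwrite('pics/s5.png',bot.camera('scene')['img'][150:300,200:400].repeat(3,0).repeat(3,1))
o=bot.get_obs();print(o['eef_pos'],o['ft_force'])"
```

```text
clock: 5.45
eef_pos: [0.4887, 0.0012, 0.1821]
tool_rot: [1.0, 0.006, 0.012, 0.008]
ft_force: [0.6, -1.7, -1.8]
grip_width: 0.0111
[0.48877068 0.00287649 0.18210462] [1.10168481 0.16471398 4.15294165]
```

View pics/s5.png

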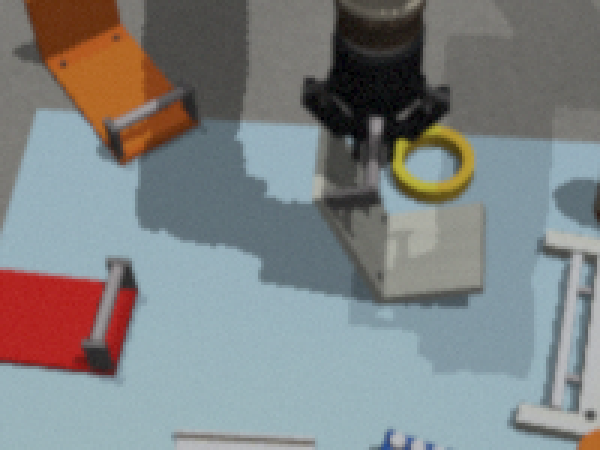

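Run:
```python
from workcell import bot
from h import *
import cv2
np.set_printoptions(precision=4,suppress=True)
c=bot.camera("scene")
for u,v in [(327,247),(327,248),(327,249),(328,248),(329,245),(360,244),(360,218),(327,239)]: print(u,v,px(c,u,v),ray(c,u,v,0))
b=c["img"][150:300,200:400];cv2.imwrite("pics/s6.png",cv2.resize(b,None,fx=4,fy=4,interpolation=cv2.INTER_NEAREST))
t=bot.camera("top");cv2.imwrite("pics/t6.png",cv2.resize(t["img"][95:245,205:405],None,fx=4,fy=4,interpolation=cv2.INTER_NEAREST))
cv2.imwrite("pics/w6.png",bot.camera("wrist")["img"])
```

```text
327 247 [0.5312 0.0152 0.0192] [0.5197 0.0146 0.    ]
327 248 [0.533  0.0153 0.0165] [0.5232 0.0149 0.    ]
327 249 [0.5343 0.0155 0.0129] [0.5267 0.0151 0.    ]
328 248 [0.5325 0.0183 0.016 ] [0.523  0.0179 0.    ]
329 245 [0.5223 0.0206 0.0167] [0.5122 0.0202 0.    ]
360 244 [0.5292 0.1115 0.0456] [0.5012 0.1143 0.    ]
360 218 [0.436  0.1095 0.0449] [0.4045 0.1122 0.    ]
327 239 [0.5028 0.0132 0.0187] [0.4912 0.0127 0.    ]
```

View pics/w6.png

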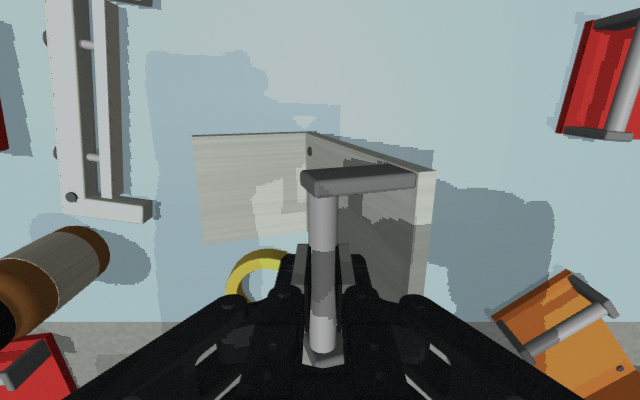

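View pics/s6.png

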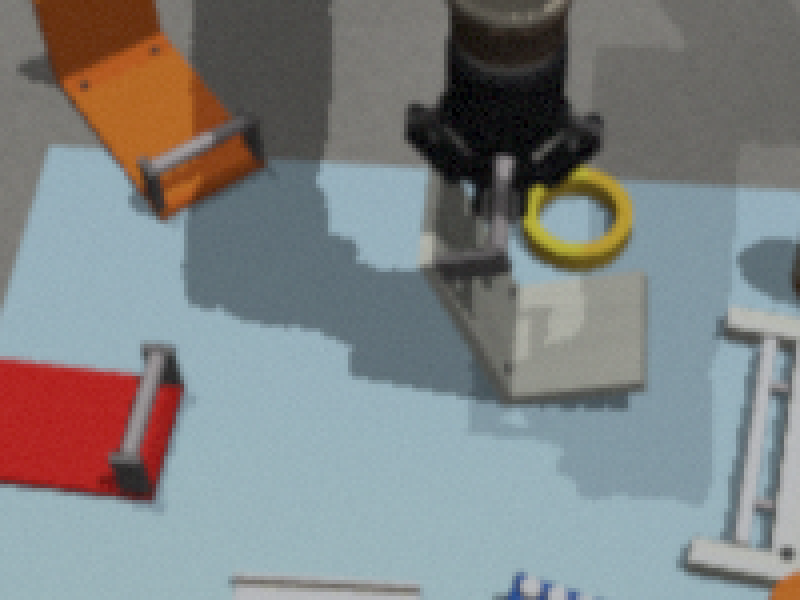

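Run:
```python
from workcell import bot
from h import *
import cv2
np.set_printoptions(precision=4,suppress=True)
c=wcam(bot);print(bot.get_obs()["eef_pos"],bot.get_obs()["ft_force"])
for u,v in [(322,210),(322,240),(322,270),(322,300),(322,340),(428,172),(308,134),(194,137)]: print(u,v,px(c,u,v))
```

```text
[0.4892 0.0002 0.1819] [-1.5035 -1.5946  5.8487]
322 210 [0.518  0.0018 0.1903]
322 240 [0.5041 0.0017 0.1915]
322 270 [0.4879 0.0015 0.1898]
322 300 [0.4731 0.0013 0.1919]
322 340 [0.4492 0.0011 0.191 ]
428 172 [ 0.5329 -0.0472  0.1794]
308 134 [0.5325 0.0124 0.0254]
194 137 [0.5318 0.1073 0.0488]
```

Run:
```python
import cv2
a=cv2.imread("pics/w2.png")[150:400,220:430];b=cv2.imread("pics/w6.png")[150:400,220:430]
import numpy as np
cv2.imwrite("pics/cmp.png",cv2.resize(np.hstack([a,b]),None,fx=1.9,fy=1.9,interpolation=cv2.INTER_CUBIC))
```

```text
(no output)
```

View pics/cmp.png

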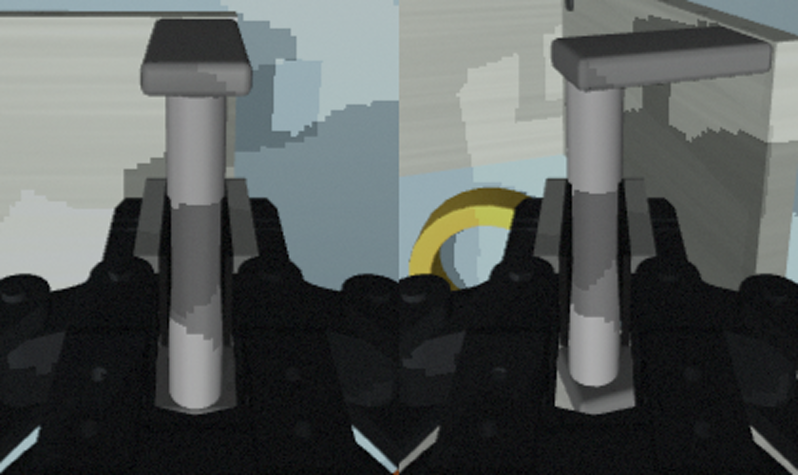

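```bash
python3 -m crank '[[[0,-13,1.5,0,255],[0,-13,2.5,0,255]]]'
python3 - <<'E'
from workcell import bot
from h import *
import cv2
np.set_printoptions(precision=4,suppress=True)
c=wcam(bot);print(bot.get_obs()["eef_pos"],bot.get_obs()["ft_force"])
for u,v in [(322,210),(322,240),(322,270)]: print(u,v,px(c,u,v))
cv2.imwrite("pics/w7.png",c["img"])
E
```

```text
clock: 5.95
eef_pos: [0.4908, 0.0115, 0.1817]
tool_rot: [1.0, 0.014, 0.015, 0.002]
ft_force: [-5.6, -1.0, 21.9]
grip_width: 0.011
[0.4908 0.012  0.1817] [-5.4353 -0.8065 16.5229]
322 210 [0.5195 0.0131 0.1902]
322 240 [0.5055 0.0128 0.1909]
322 270 [0.4904 0.0124 0.191 ]
```

View pics/w7.png

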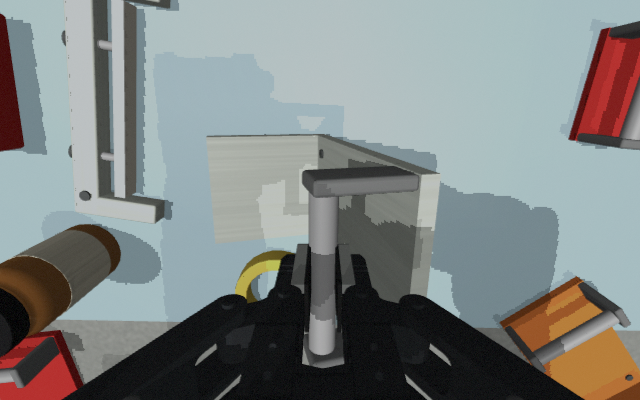

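```bash
python3 -m crank '[[[0,-14,0,0,255],[0,-14,1,0,255]]]'
python3 - <<'E'
from workcell import bot
from h import *
import cv2
np.set_printoptions(precision=4,suppress=True)
c=wcam(bot);print(bot.get_obs()["eef_pos"],bot.get_obs()["ft_force"])
for u,v in [(322,210),(322,240),(322,270)]: print(u,v,px(c,u,v))
cv2.imwrite("pics/w8.png",c["img"])
E
```

```text
clock: 6.25
eef_pos: [0.4897, 0.0243, 0.1816]
tool_rot: [1.0, 0.023, 0.014, -0.004]
ft_force: [-2.8, -1.4, 8.5]
grip_width: 0.011
[0.4897 0.0248 0.1816] [-1.8349 -1.0278  8.5536]
322 210 [0.5182 0.0264 0.1893]
322 240 [0.5043 0.0258 0.1905]
322 270 [0.4894 0.0251 0.1911]
```

View pics/w8.png

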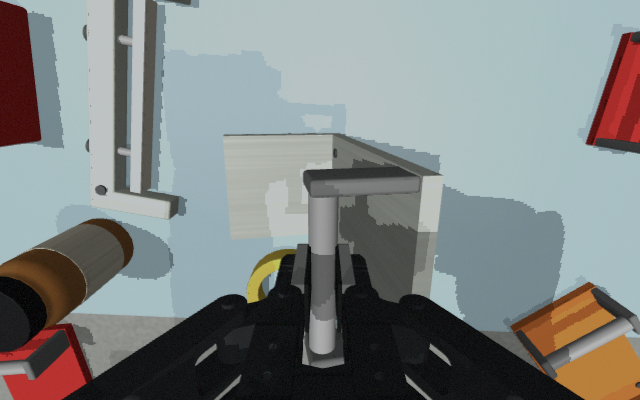

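```bash
cat > m.py <<'E'
from workcell import bot
from h import *
import cv2,sys
np.set_printoptions(precision=4,suppress=True)
c=bot.camera("scene");o=bot.get_obs();print(o["clock"],o["eef_pos"],o["tool_rot"],o["ft_force"],o["grip_width"])
# mean points of foot top: region by depth
R=np.array(c["R"]);H,W=c["depth"].shape;v,u=np.mgrid[:H,:W];d=c["depth"]
P=np.stack([(u-c["cx"])/c["fx"]*d,(v-c["cy"])/c["fy"]*d,d],-1)-c["t"];P=P@R
s=c["img"].astype(int);sat=s.max(-1)-s.min(-1)
x0,x1,y0,y1=[float(a) for a in sys.argv[1:5]]
m=(P[...,0]>x0)&(P[...,0]<x1)&(P[...,1]>y0)&(P[...,1]<y1)&(P[...,2]>.008)&(P[...,2]<.07)&(sat<40)
Q=P[m];A=np.c_[Q[:,:2],np.ones(len(Q))];k=np.linalg.lstsq(A,Q[:,2],rcond=None)[0]
r=abs(A@k-Q[:,2])<.006;k=np.linalg.lstsq(A[r],Q[r,2],rcond=None)[0]
print("n",r.sum(),"slope x,y deg",np.degrees(np.arctan(k[:2])),"rms",np.std(A[r]@k-Q[r,2]),"z mean",Q[r,2].mean())
cv2.imwrite(sys.argv[5],cv2.resize(c["img"][140:300,220:420],None,fx=4,fy=3.75,interpolation=cv2.INTER_CUBIC))
E
python3 m.py .44 .52 .035 .1 pics/s8.png
```

```text
6.35 [0.4898 0.0246 0.1816] [ 0.9996  0.0232  0.0143 -0.0039] [-1.5012 -0.7658  8.4169] 0.011192029938233173
n 478 slope x,y deg [-0.935  11.5914] rms 0.002166315360440794 z mean 0.02410331418385182
```

View pics/s8.png

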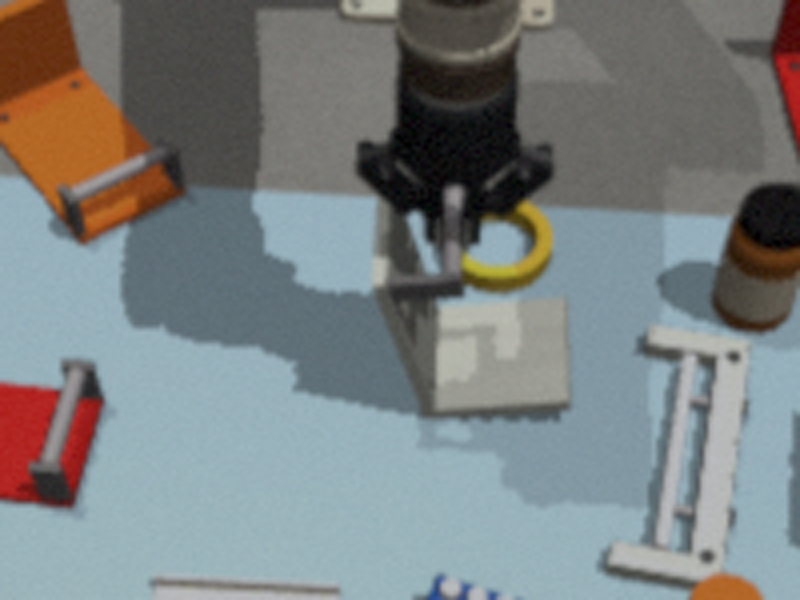

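```bash
python3 -m crank '[[[0,-12,1.5,0,255],[0,-12,2,0,255],[0,-10,2,0,255]]]'; python3 m.py .44 .52 .035 .1 pics/s9.png
```

```text
clock: 6.72
eef_pos: [0.4893, 0.0417, 0.1785]
tool_rot: [0.999, 0.035, 0.015, -0.013]
ft_force: [-3.1, 0.6, 9.3]
grip_width: 0.011
6.775 [0.4892 0.0421 0.1785] [ 0.9992  0.0353  0.0147 -0.0136] [-3.911   1.0379  8.7613] 0.011050864909646982
n 475 slope x,y deg [-0.9157  6.1969] rms 0.0020401638452461363 z mean 0.018454399571276526
```

```bash
python3 -m crank '[[[0,-10,2,1,255],[0,-9,2,1,255],[0,-8,2,1,255]]]'; python3 m.py .44 .52 .045 .11 pics/s10.png
```

```text
clock: 7.15
eef_pos: [0.4894, 0.0442, 0.1777]
tool_rot: [0.999, 0.028, 0.015, -0.029]
ft_force: [-3.9, 2.2, 10.2]
grip_width: 0.0112
7.2 [0.4894 0.0443 0.1777] [ 0.9991  0.0281  0.0152 -0.0295] [-3.4646  2.2164 11.1659] 0.011204785734672727
n 472 slope x,y deg [-0.9156  5.8839] rms 0.002292610125699401 z mean 0.018611872712908824
```

Run:
```python
from workcell import bot
from h import *
import cv2
np.set_printoptions(precision=4,suppress=True)
o=bot.get_obs();print(o["joint_pos"],o["joint_vel"],o["ft_torque"],o["tau"])
cv2.imwrite("pics/w11.png",bot.camera("wrist")["img"])
```

```text
[ 0.0543  0.2296 -0.1544  1.1549  0.0581  3.1406] [ 0.006   0.0005  0.0005 -0.0011 -0.0061 -0.0002] [0.4428 0.8098 0.1136] [ -1.3164 -30.8599  22.2986  -1.528   -0.6221   0.0504]
```

View pics/w11.png

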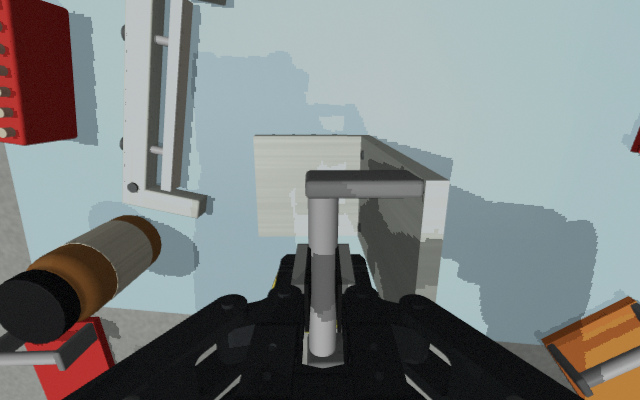

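View pics/s10.png

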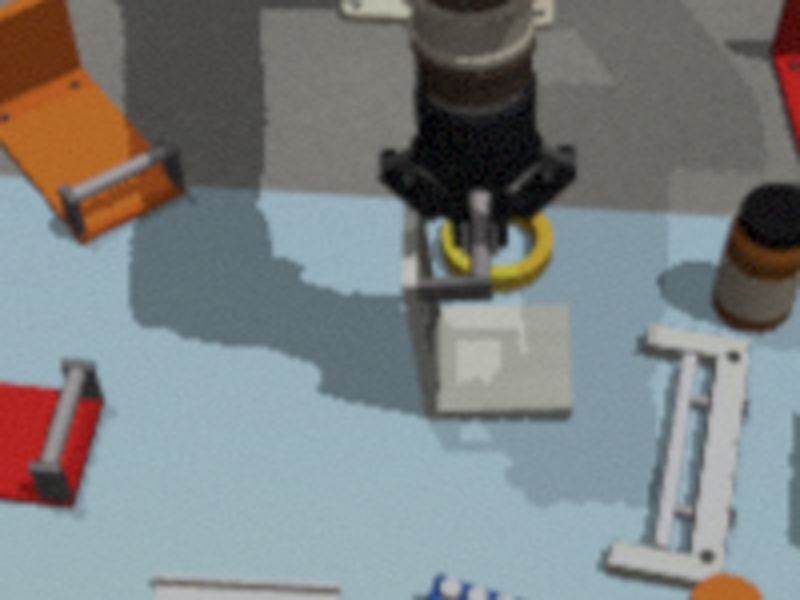

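```bash
python3 -m crank '[[[0,-8,1,-2,255],[0,-8,1.5,-2,255],[0,-8,1.5,-2,255]]]'; python3 m.py .44 .52 .045 .11 pics/s12.png;python3 -c "
from workcell import bot;print(bot.get_obs()['joint_pos'].round(3))"
```

```text
clock: 7.62
eef_pos: [0.4868, 0.0655, 0.1754]
tool_rot: [0.996, 0.081, 0.016, -0.024]
ft_force: [-3.7, -13.6, 27.5]
grip_width: 0.0112
7.675 [0.4872 0.0665 0.1757] [ 0.9962  0.0819  0.0168 -0.0252] [-1.022  -8.6589  9.9047] 0.011057230996491377
n 461 slope x,y deg [-0.3066 -1.8111] rms 0.002196280529139423 z mean 0.013233572366280486
[ 0.105  0.229 -0.16   1.147  0.05   3.083]
```

```bash
python3 -m crank '[[[0,2,1,0,255],[0,0,0,0,255]]]'; python3 m.py .44 .52 .045 .11 pics/s13.png;python3 - <<'E'
from workcell import bot
from h import *
import cv2
np.set_printoptions(precision=4,suppress=True)
c=wcam(bot)
cv2.imwrite("pics/w13.png",c["img"])
for u,v in [(322,210),(322,240),(322,270)]: print(u,v,px(c,u,v))
E
```

```text
clock: 7.92
eef_pos: [0.4878, 0.0662, 0.1745]
tool_rot: [0.996, 0.083, 0.017, -0.027]
ft_force: [-1.6, 0.1, 2.7]
grip_width: 0.0111
7.975 [0.4878 0.0663 0.1745] [ 0.996   0.0834  0.0172 -0.0267] [-1.633   0.479   2.1505] 0.011224465702020337
n 446 slope x,y deg [-0.1006  0.64  ] rms 0.002049759292956749 z mean 0.012579337153927629
322 210 [0.5163 0.0716 0.1839]
322 240 [0.5022 0.0692 0.1838]
322 270 [0.4881 0.0667 0.1853]
```

View pics/s13.png

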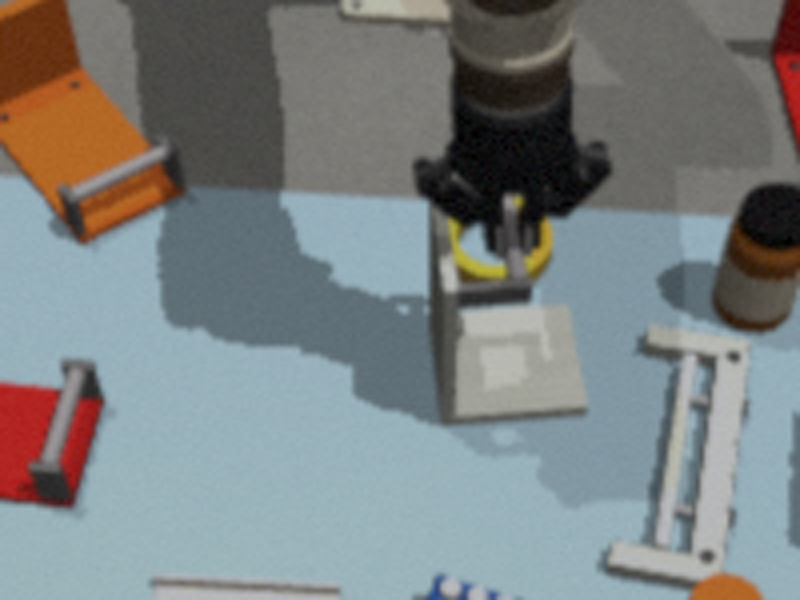

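View pics/w13.png

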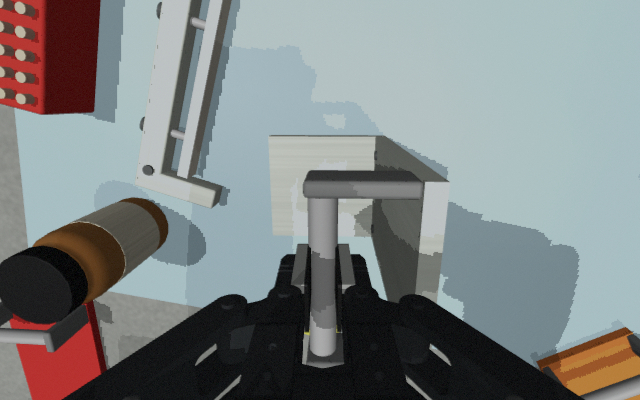

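```bash
python3 -m crank '[[[0,0,0,0,165],[0,0,0,0,165],[0,0,0,0,165],[0,0,0,0,165]]]'; python3 m.py .44 .52 .045 .11 pics/s14.png
python3 - <<'E'
from workcell import bot
import cv2
cv2.imwrite("pics/w14.png",bot.camera("wrist")["img"])
E
```

```text
clock: 8.52
eef_pos: [0.4877, 0.0667, 0.1733]
tool_rot: [0.996, 0.083, 0.016, -0.027]
ft_force: [0.4, -1.1, 0.3]
grip_width: 0.0302
8.575 [0.4877 0.0667 0.1733] [ 0.996   0.0835  0.0164 -0.027 ] [-0.6032  0.2345 -0.0157] 0.030410585097683566
n 441 slope x,y deg [0.2603 0.0517] rms 0.001972775628781999 z mean 0.012139875837492995
```

View pics/w14.png

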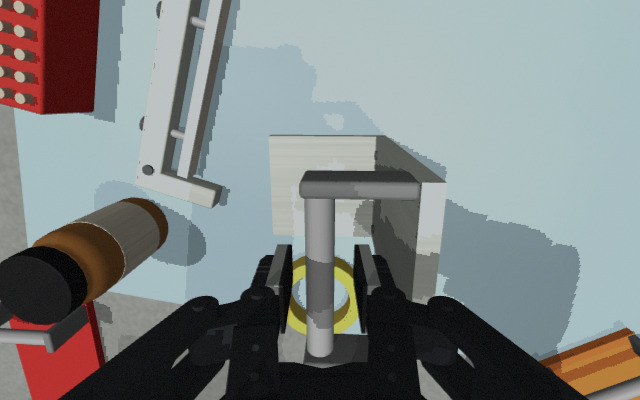

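```bash
python3 -m crank '[[[0,-1,-18,0,165],[0,-1,-18,0,165],[0,-1,-20,0,165],[0,0,-20,0,165],[0,0,0,-10.7,165],[0,0,0,-10.7,165],[0,0,0,-10.7,165],[0,0,0,-10.7,165],[0,0,0,-10.7,165],[0,0,0,-10.7,165],[0,0,0,-10.7,165],[0,0,0,-10.7,165]]]'
python3 -m crank '[[[0,0,0,-10.7,165],[0,0,0,-10.7,165],[0,0,0,-10.7,165],[0,0,0,-10.7,165],[0,0,0,-10.7,165],[0,0,0,-10.7,165],[0,0,0,-10.7,165],[0,0,0,-10.7,165],[0,0,0,0,165]]]'
python3 - <<'E'
from workcell import bot
from h import *
import cv2
from scipy.spatial.transform import Rotation as Ro
np.set_printoptions(precision=4,suppress=True)
o=bot.get_obs();print(o["joint_pos"],Ro.from_quat(o["tool_rot"]).as_matrix())
cv2.imwrite("pics/w15.png",bot.camera("wrist")["img"])
t=bot.camera("top");cv2.imwrite("pics/t15.png",cv2.resize(t["img"][95:245,205:405],None,fx=4,fy=4,interpolation=cv2.INTER_CUBIC))
E
```

```text
clock: 10.12
eef_pos: [0.485, 0.0649, 0.2524]
tool_rot: [0.67, 0.742, 0.031, -0.008]
ft_force: [0.4, 0.5, 0.1]
grip_width: 0.0299
clock: 11.25
eef_pos: [0.4849, 0.0645, 0.2527]
tool_rot: [-0.014, 0.999, 0.028, 0.016]
ft_force: [0.1, 0.1, -0.5]
grip_width: 0.0299
[ 0.0991  0.1817 -0.016   1.3374  0.0535  0.0716] [[-0.9991 -0.0294  0.0302]
 [-0.0276  0.998   0.0567]
 [-0.0318  0.0558 -0.9979]]
```

View pics/w15.png

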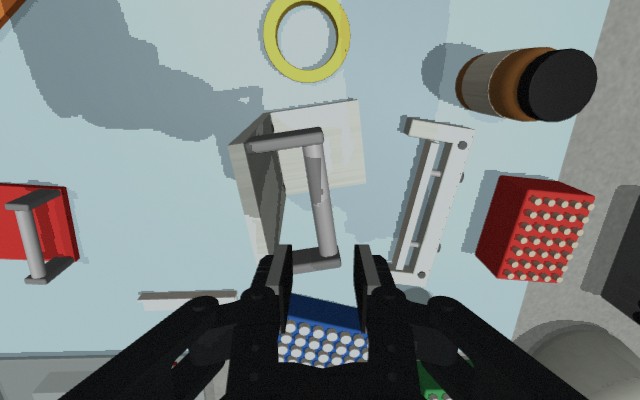

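View pics/t15.png

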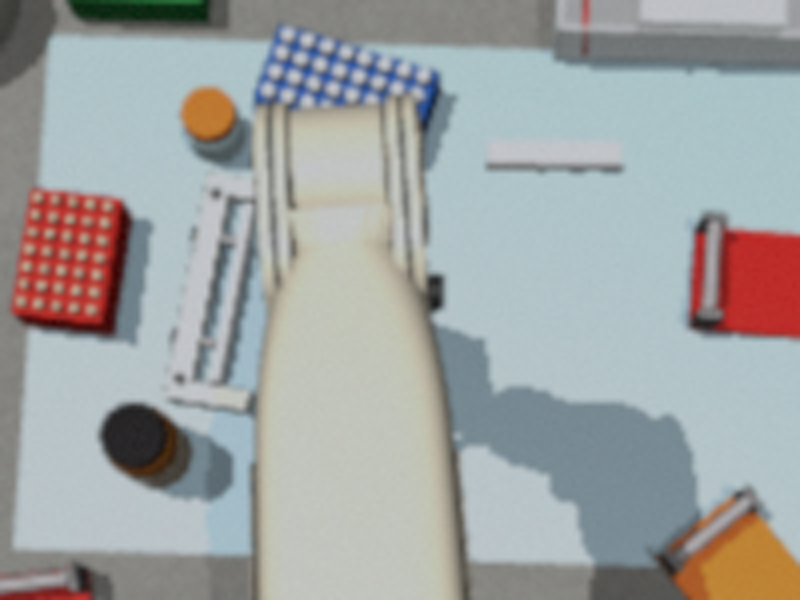

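Run:
```python
from workcell import bot
from h import *
import cv2
np.set_printoptions(precision=4,suppress=True)
c=wcam(bot)
for n,u,v,z in [("bar far",314,145,.182),("bar near",329,250,.182),("toe f",358,99,.014),("toe n",366,183,.014),("rail back f",473,128,.022),("rail back n",430,277,.022),("lugtip f out",406,117,.022),("lugtip f in",402,130,.022),("lugtip n ",389,270,.022),("strip front f",425,141,.021),("strip front n",392,262,.021),("strip back f",436,141,.021),("strip back n",404,262,.021)]: print(n,ray(c,u,v,z),px(c,u,v))
b=c["img"][90:300,210:490];cv2.imwrite("pics/w15c.png",cv2.resize(b,None,fx=2.8,fy=2.8,interpolation=cv2.INTER_CUBIC))
```

```text
bar far [0.4408 0.062  0.182 ] [0.4405 0.062  0.1835]
bar near [0.5182 0.0745 0.182 ] [0.517  0.0743 0.184 ]
toe f [0.4217 0.1163 0.014 ] [ 0.4225  0.1187 -0.0005]
toe n [0.5206 0.1328 0.014 ] [ 0.5259  0.1362 -0.0023]
rail back f [0.45  0.251 0.022] [ 0.4531  0.2629 -0.0004]
rail back n [0.652  0.2295 0.022 ] [0.6669 0.2398 0.0002]
lugtip f out [0.4393 0.1709 0.022 ] [ 0.4418  0.1778 -0.0001]
lugtip f in [0.4539 0.1679 0.022 ] [ 0.4574  0.1749 -0.0008]
lugtip n  [0.6404 0.1715 0.022 ] [0.476  0.0921 0.2731]
strip front f [0.4663 0.1969 0.021 ] [0.4698 0.2044 0.0016]
strip front n [0.6286 0.1746 0.021 ] [0.639  0.18   0.0043]
strip back f [0.466 0.21  0.021] [ 0.4702  0.2196 -0.0019]
strip back n [0.6287 0.1909 0.021 ] [0.6288 0.1909 0.0209]
```

View pics/w15c.png

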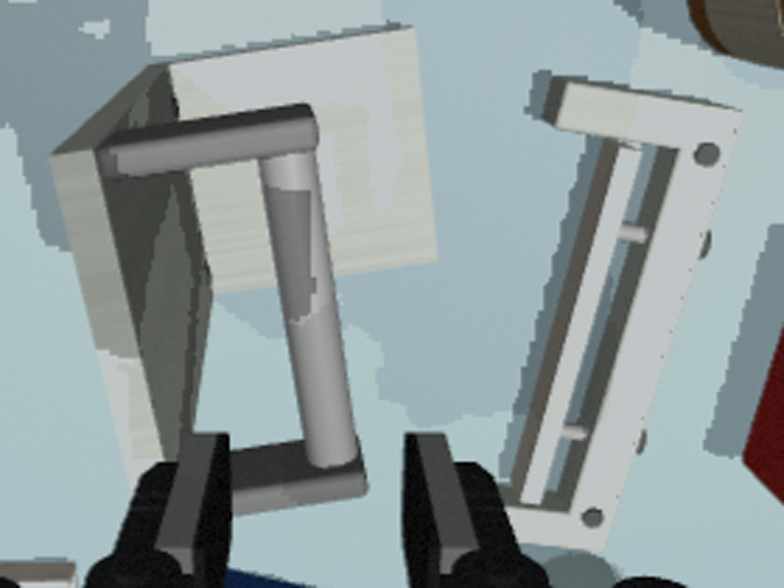

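Run:
```python
from workcell import bot
from h import *
np.set_printoptions(precision=4,suppress=True)
c=wcam(bot)
f=lambda u,v,z:ray(c,u/2.8+210,v/2.8+90,z)
p={}
for n,u,v,z in [("bar far",286,155,.184),("bar near",331,462,.184),("toe f",413,28,.014),("toe n",437,260,.014),("back f",742,110,.022),("back n",605,545,.022),("lug fo",568,82,.022),("lug fi",557,128,.022),("strip f",618,148,.021),("strip n",522,500,.021)]:
    p[n]=f(u,v,z);print(n,p[n])
a=lambda s,t:np.degrees(np.arctan2(*(p[t]-p[s])[[1,0]]))
print("bar",a("bar far","bar near"),"toe",a("toe f","toe n"),"back",a("back f","back n"),"strip",a("strip f","strip n"))
```

```text
bar far [0.4406 0.0608 0.184 ]
bar near [0.5212 0.0739 0.184 ]
toe f [0.4227 0.1158 0.014 ]
toe n [0.5204 0.1329 0.014 ]
back f [0.4514 0.2537 0.022 ]
back n [0.6642 0.2258 0.022 ]
lug fo [0.4416 0.1791 0.022 ]
lug fi [0.4603 0.1768 0.022 ]
strip f [0.4682 0.204  0.021 ]
strip n [0.6388 0.1818 0.021 ]
bar 9.274261494507096 toe 9.93184312408952 back -7.454375033704119 strip -7.425231132219309
```

```bash
python3 -m crank '[[[0,0,0,-8,140],[7,-1,0,0,140],[0,0,25,0,140],[0,0,0,0,140]]]'
python3 - <<'E'
from workcell import bot
from h import *
import cv2
np.set_printoptions(precision=4,suppress=True)
from scipy.spatial.transform import Rotation as Ro
o=bot.get_obs();M=Ro.from_quat(o["tool_rot"]).as_matrix();print(M,M.T@(np.array([.481,.0675,.160])-o["eef_pos"]))
c=wcam(bot);cv2.imwrite("pics/w16.png",c["img"])
E
```

```text
clock: 11.95
eef_pos: [0.478, 0.0635, 0.2273]
tool_rot: [-0.081, 0.996, 0.027, 0.017]
ft_force: [-0.2, -0.2, 0.0]
grip_width: 0.0389
[[-0.9863 -0.1623  0.0303]
 [-0.1604  0.9854  0.0566]
 [-0.0391  0.051  -0.9979]] [-0.001   0.0001  0.0674]
```

View pics/w16.png

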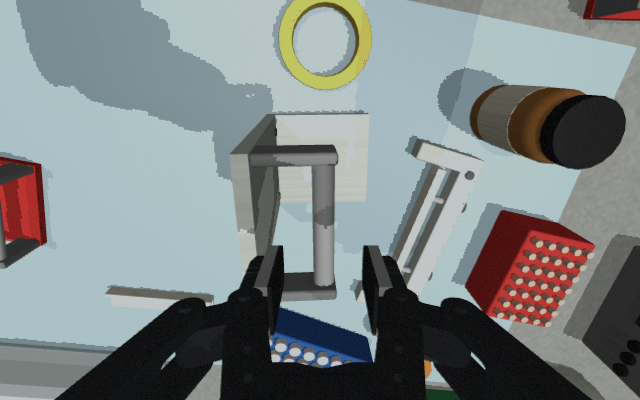

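```bash
python3 -m crank '[[[0,0,25,0,140],[0,0,25,0,140],[0,0,18,0,140],[0,0,0,0,140]]]'
python3 -m crank '[[[0,0,0,0,255],[0,0,0,0,255],[0,0,0,0,255],[0,0,0,0,255]]]'
python3 - <<'E'
from workcell import bot
from h import *
import cv2
np.set_printoptions(precision=4,suppress=True)
from scipy.spatial.transform import Rotation as Ro
o=bot.get_obs();M=Ro.from_quat(o["tool_rot"]).as_matrix();print(M,o["joint_pos"])
c=wcam(bot);cv2.imwrite("pics/w17.png",c["img"])
E
```

```text
clock: 12.5
eef_pos: [0.4844, 0.0675, 0.1646]
tool_rot: [-0.078, 0.996, 0.027, 0.023]
ft_force: [0.7, 0.4, 0.2]
grip_width: 0.0384
clock: 13.0
eef_pos: [0.4855, 0.0676, 0.1667]
tool_rot: [-0.078, 0.996, 0.027, 0.025]
ft_force: [1.4, -0.5, -4.2]
grip_width: 0.0118
[[-0.9866 -0.1568  0.0447]
 [-0.1541  0.9863  0.0581]
 [-0.0532  0.0504 -0.9973]] [ 0.1055  0.2215 -0.1957  1.1029  0.0531 -0.0495]
```

View pics/w17.png

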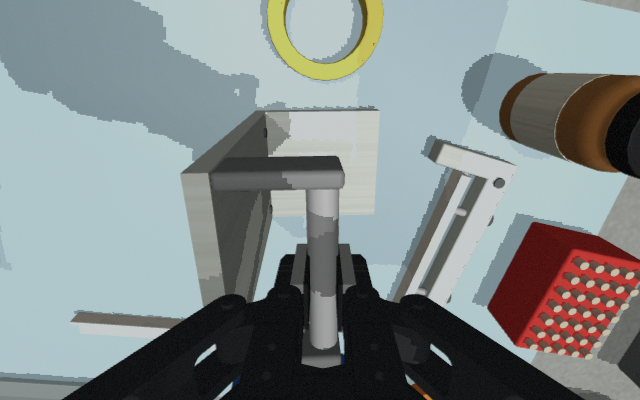

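```bash
python3 -m crank '[[[-7,4.7,1,1.8,255],[-7,5,1,1.8,255],[-6.8,5.2,1,1.8,255],[-6.6,5.4,1,1.8,255]]]'; python3 m.py .46 .53 .06 .12 pics/s18.png
```

```text
clock: 13.55
eef_pos: [0.5092, 0.0826, 0.1722]
tool_rot: [-0.011, 0.999, 0.02, 0.023]
ft_force: [-3.9, -6.2, 6.7]
grip_width: 0.0116
13.6 [0.51   0.0834 0.1724] [-0.0103  0.9995  0.0201  0.0239] [-3.7035 -5.1706  8.4701] 0.011691374964575889
n 426 slope x,y deg [-7.9033 -2.3178] rms 0.002187322140929348 z mean 0.017893133761700066
```

View pics/s18.png

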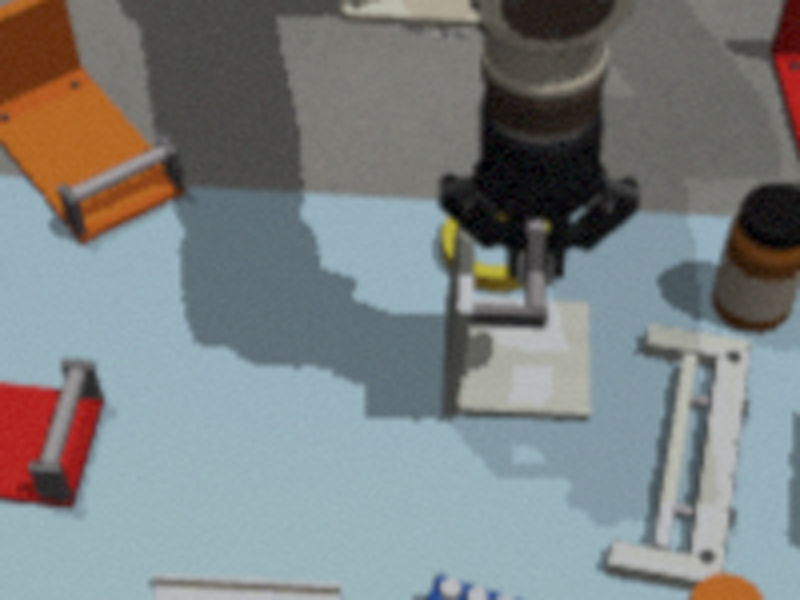

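```bash
python3 -m crank '[[[7,0,1.5,0,255],[7,0,2,0,255],[7,0,2,0,255]]]'; python3 m.py .46 .53 .06 .12 pics/s19.png
```

```text
clock: 13.98
eef_pos: [0.4905, 0.0809, 0.1693]
tool_rot: [-0.009, 0.999, 0.018, 0.027]
ft_force: [-1.6, -4.7, 7.4]
grip_width: 0.0118
14.025 [0.4894 0.0807 0.169 ] [-0.0089  0.9994  0.0178  0.0266] [-2.2093 -5.0575  6.2345] 0.011983122389230777
n 404 slope x,y deg [-2.8302 -1.8819] rms 0.0022488354074381343 z mean 0.014340222077751277
```

View pics/s19.png

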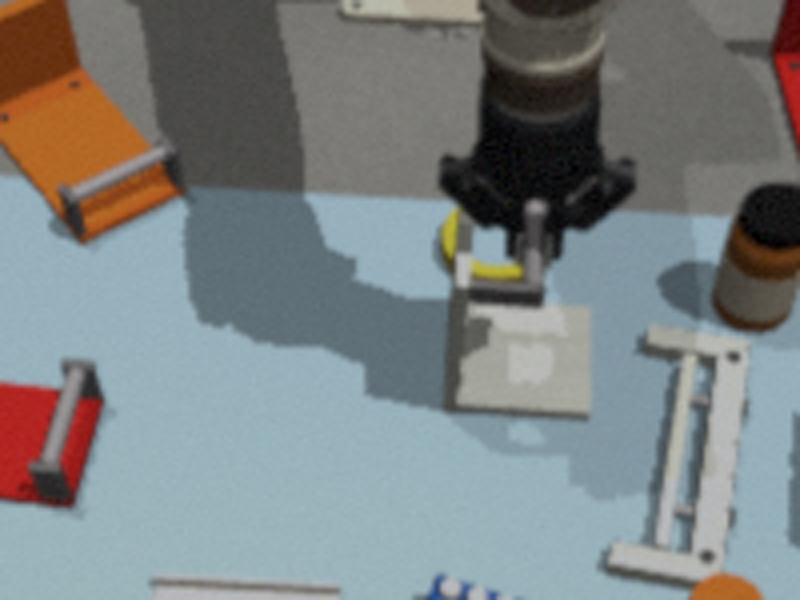

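```bash
python3 -m crank '[[[4,-3,0.5,1.5,255],[4,-2,1,1.5,255],[0,0,0,0,255]]]'; python3 m.py .46 .53 .06 .12 pics/s20.png
python3 - <<'E'
from workcell import bot
from h import *
import cv2
np.set_printoptions(precision=4,suppress=True)
c=wcam(bot);cv2.imwrite("pics/w20.png",c["img"])
E
```

```text
clock: 14.4
eef_pos: [0.4812, 0.0775, 0.1669]
tool_rot: [0.018, 0.999, 0.021, 0.027]
ft_force: [-0.2, 0.2, -0.2]
grip_width: 0.0116
14.45 [0.4814 0.0775 0.167 ] [0.0181 0.9993 0.021  0.0269] [-0.5663  0.0073  1.2719] 0.012013066872590702
n 376 slope x,y deg [-0.5969  0.4117] rms 0.002007448793636388 z mean 0.012715594230016324
```

View pics/w20.png

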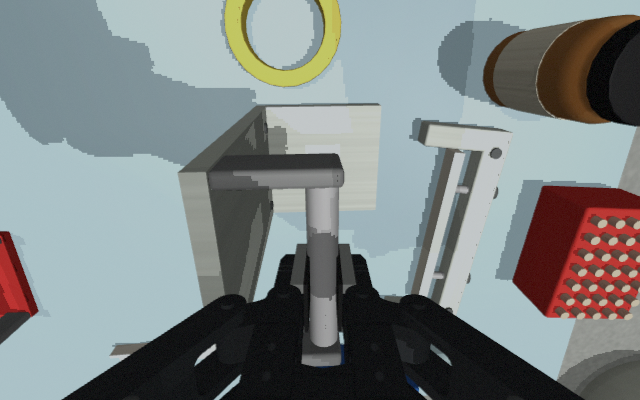

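```bash
cat > rail.py <<'E'
import numpy as np
O=np.array([.5566,.209]);a=np.radians(82.3);X=np.array([np.cos(a),np.sin(a)]);Y=np.array([-X[1],X[0]])
def tr(p): d=np.array(p)[:2]-O; return np.array([d@X,d@Y])
E
python3 - <<'E'
from workcell import bot
from h import *
from rail import *
np.set_printoptions(precision=4,suppress=True)
c=wcam(bot)
p=[ray(c,380,104,.014),ray(c,376,210,.014),ray(c,322,240,.185),px(c,322,240),ray(c,496,129,.022)]
for q in p: print(q,tr(q))
d=p[1]-p[0];print(np.degrees(np.arctan2(d[1],d[0])),np.linalg.norm(d))
E
```

```text
[0.4235 0.1364 0.014 ] [-0.0898  0.1222]
[0.5244 0.1355 0.014 ] [-0.0772  0.0221]
[0.4586 0.0776 0.185 ] [-0.1433  0.0795]
[0.459  0.0777 0.1843] [-0.1432  0.0791]
[0.4481 0.2385 0.022 ] [0.0147 0.1115]
-0.5520338694268482 0.10089484437990605
```

```bash
python3 -m crank '[[[0,0,-2,0,255],[0,0,0,0,255]]]'; python3 m.py .46 .53 .06 .12 pics/s21.png; python3 -c "
from workcell import bot
from scipy.spatial.transform import Rotation as Ro
print(Ro.from_quat(bot.get_obs()['tool_rot']).as_matrix().round(4))"
```

```text
clock: 14.8
eef_pos: [0.4804, 0.0773, 0.1676]
tool_rot: [0.018, 0.999, 0.021, 0.025]
ft_force: [-2.3, 1.9, 4.0]
grip_width: 0.0115
14.85 [0.4805 0.0773 0.1677] [0.018  0.9993 0.0205 0.0252] [-0.1795  1.1311 -0.9739] 0.01168713008201141
n 358 slope x,y deg [-1.6546 -0.1455] rms 0.0022326699714226936 z mean 0.013141501850806845
[[-0.9981  0.0349  0.0511]
 [ 0.037   0.9985  0.0401]
 [-0.0496  0.0419 -0.9979]]
```

```bash
python3 -m crank '[[[0,0,-3,0,255],[0,0,0,0,255]]]'; python3 m.py .46 .53 .06 .12 pics/s22.png;python3 m.py .46 .53 .06 .12 pics/s22.png
```

```text
clock: 15.1
eef_pos: [0.4783, 0.0769, 0.169]
tool_rot: [0.018, 0.999, 0.02, 0.022]
ft_force: [-1.6, 1.9, -0.0]
grip_width: 0.0119
15.15 [0.4785 0.0769 0.1691] [0.0181 0.9994 0.0203 0.0227] [-1.5154  0.7847 -4.7915] 0.01189483409144775
n 331 slope x,y deg [-3.5876  0.4162] rms 0.002264271637842253 z mean 0.014358818329879652
15.2 [0.4787 0.0769 0.1691] [0.0181 0.9994 0.0202 0.023 ] [-1.4713  0.5    -5.1552] 0.012137509947293087
n 333 slope x,y deg [-3.1143  0.3997] rms 0.0021597550447004475 z mean 0.014214294304253883
```

```bash
python3 -m crank '[[[-5,4,0.4,0,255],[-5,4,0.4,0,255],[-5,4,0.4,0,255]]]'; python3 m.py .48 .53 .065 .12 pics/s23.png
```

```text
clock: 15.58
eef_pos: [0.4935, 0.0865, 0.1695]
tool_rot: [0.019, 0.999, 0.017, 0.022]
ft_force: [1.3, 0.8, -9.3]
grip_width: 0.0119
15.625 [0.4951 0.0873 0.1697] [0.0187 0.9994 0.0181 0.0232] [ 4.1044  1.1508 -8.1355] 0.011458070488611954
n 264 slope x,y deg [-2.1234  1.2015] rms 0.002072918185107973 z mean 0.014834587237200561
```

View pics/s23.png

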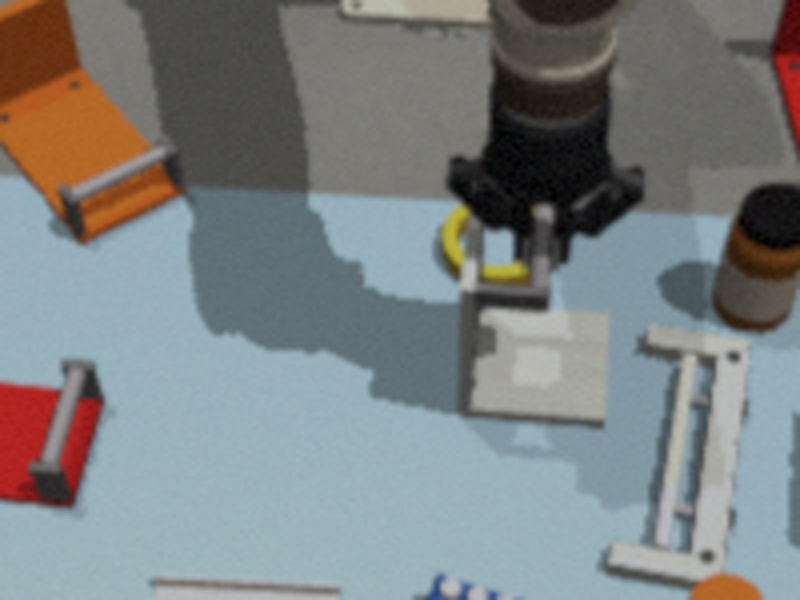

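```bash
python3 -m crank '[[[-7,2.5,0.8,1,255],[-7,2.5,0.7,1,255],[-7,2.5,0.6,1,255],[-7,2.5,0.6,1,255]]]'; python3 m.py .50 .55 .065 .13 pics/s24.png
```

```text
clock: 16.12
eef_pos: [0.5251, 0.0951, 0.17]
tool_rot: [0.056, 0.998, 0.018, 0.022]
ft_force: [1.8, -0.3, -8.9]
grip_width: 0.0116
16.175 [0.5267 0.0954 0.1701] [0.0558 0.998  0.0178 0.0236] [ 2.7059  0.6185 -7.6525] 0.011420161092710558
n 322 slope x,y deg [-2.6255  1.1683] rms 0.0022387557021424534 z mean 0.015895691031357306
```

View pics/s24.png

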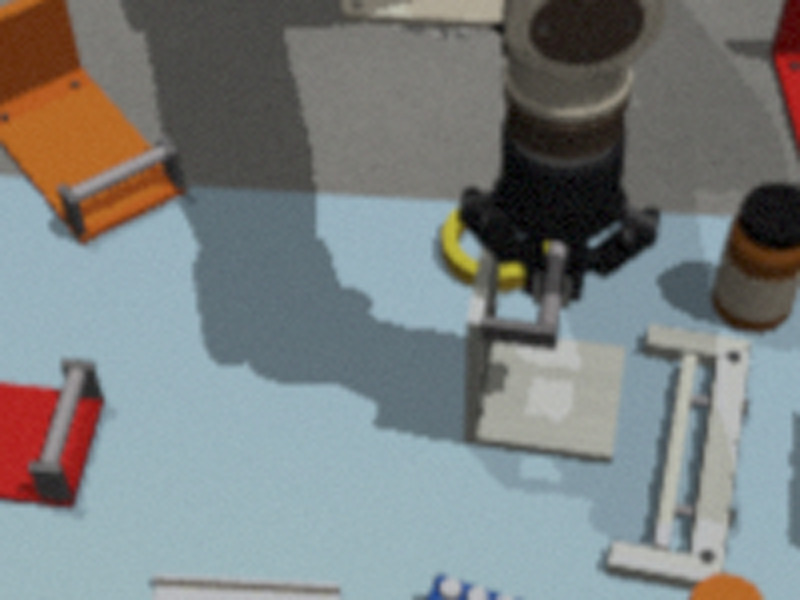

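```bash
python3 -m crank '[[[-4.6,6,0.8,0.4,255],[-4.6,6,0.8,0.4,255],[-4.6,6,0.8,0,255],[-2,3,0.6,0,255]]]'; python3 m.py .51 .57 .1 .14 pics/s25.png;  python3 - <<'E'
from workcell import bot
from h import *
import cv2
np.set_printoptions(precision=4,suppress=True)
c=wcam(bot);cv2.imwrite("pics/w25.png",c["img"])
E
```

```text
clock: 16.68
eef_pos: [0.546, 0.1114, 0.1729]
tool_rot: [0.065, 0.997, 0.014, 0.025]
ft_force: [1.3, 0.8, -9.9]
grip_width: 0.0118
16.725 [0.5469 0.1121 0.1727] [0.0646 0.9975 0.0144 0.0255] [ 2.2763  1.1031 -8.1281] 0.01148621085459932
n 242 slope x,y deg [-5.862  -1.5835] rms 0.0022567869453532373 z mean 0.018898942637702566
```

View pics/w25.png

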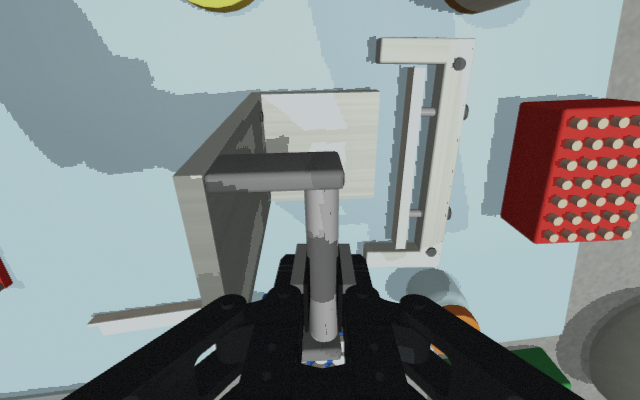

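```bash
python3 -m crank '[[[0,0,4,0,255],[0,0,3,0,255],[0,0,0,0,255]]]'; python3 m.py .51 .57 .09 .14 pics/s26.png;  python3 - <<'E'
from workcell import bot
from h import *
import cv2
np.set_printoptions(precision=4,suppress=True)
c=wcam(bot);cv2.imwrite("pics/w26.png",c["img"])
E
```

```text
clock: 17.15
eef_pos: [0.5497, 0.1108, 0.1716]
tool_rot: [0.065, 0.997, 0.014, 0.03]
ft_force: [-1.1, 0.1, -8.4]
grip_width: 0.0116
17.2 [0.55   0.1109 0.1713] [0.0652 0.9973 0.0136 0.0305] [ 0.3266 -0.4315 -8.5053] 0.011945872066552609
n 314 slope x,y deg [-6.5668 -0.3428] rms 0.002341652283654624 z mean 0.01781692418958784
```

View pics/w26.png

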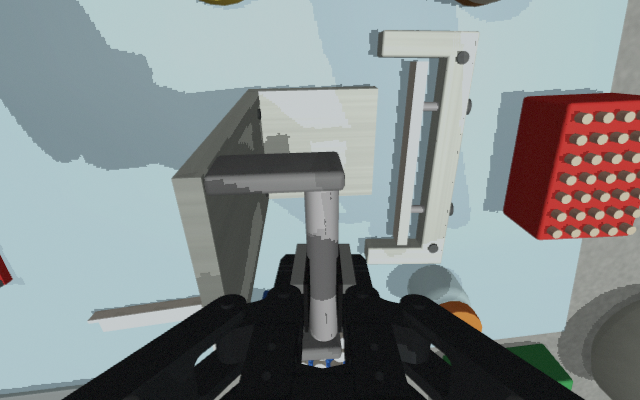

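Run:
```python
from workcell import bot
from h import *
from rail import *
np.set_printoptions(precision=4,suppress=True)
c=wcam(bot)
p=[ray(c,377,87,.026),ray(c,372,193,.015),ray(c,477,35,.022),ray(c,380,33,.022),ray(c,382,54,.022),ray(c,414,62,.021),ray(c,397,244,.021),ray(c,365,263,.022)]
for q in p: print(q,tr(q))
d=p[1]-p[0];print(np.degrees(np.arctan2(d[1],d[0])),np.linalg.norm(d))
d=p[6]-p[5];print(np.degrees(np.arctan2(d[1],d[0])),np.linalg.norm(d))
```

```text
[0.4835 0.1696 0.026 ] [-0.0488  0.0672]
[0.5814 0.1602 0.015 ] [-0.045  -0.0311]
[0.4548 0.2527 0.022 ] [0.0297 0.1067]
[0.4435 0.1755 0.022 ] [-0.0484  0.1076]
[0.459  0.1761 0.022 ] [-0.0457  0.0924]
[0.4684 0.2021 0.021 ] [-0.0186  0.0865]
[0.6382 0.1806 0.021 ] [-0.0172 -0.0847]
[0.6553 0.1463 0.022 ] [-0.0489 -0.1062]
-5.500003982631429 0.09903697334142633
-7.236375739449875 0.17118696118228596
```

```bash
python3 -m crank '[[[5,0,3,0,255],[5,0,3,0,255],[5,0,3,0,255]]]'; python3 m.py .51 .56 .09 .14 pics/s27.png
```

```text
clock: 17.68
eef_pos: [0.5427, 0.1112, 0.1689]
tool_rot: [0.066, 0.997, 0.012, 0.04]
ft_force: [-2.2, -4.1, 5.3]
grip_width: 0.0117
17.725 [0.5416 0.111  0.1685] [0.0666 0.9969 0.012  0.0396] [-3.6067 -4.2614  6.5536] 0.01174347662771255
n 251 slope x,y deg [-2.8511 -1.5095] rms 0.0022248660541212585 z mean 0.015344225319478641
```

```bash
python3 -m crank '[[[6,-2,0.5,0,255],[4,-2,0.5,0,255],[0,0,0,0,255]]]'; python3 m.py .51 .56 .09 .14 pics/s28.png
```

```text
clock: 18.1
eef_pos: [0.5316, 0.1093, 0.1672]
tool_rot: [0.066, 0.997, 0.013, 0.041]
ft_force: [1.3, 0.2, -2.4]
grip_width: 0.012
18.15 [0.5317 0.1092 0.1671] [0.0662 0.9969 0.013  0.041 ] [-0.3683  0.0726 -1.4267] 0.012006516888748963
n 246 slope x,y deg [-1.9124  0.7   ] rms 0.002115878995529401 z mean 0.013057539645402585
```

View pics/s28.png

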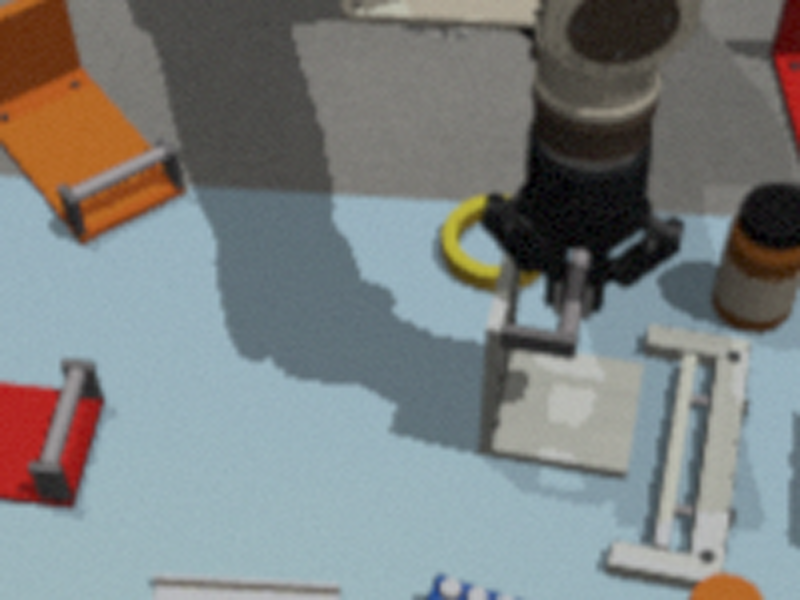

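```bash
python3 -m crank '[[[4,0,1.5,0,255],[2,0,1,0,255],[0,0,0,0,255]]]'; python3 m.py .51 .56 .09 .14 pics/s29.png
```

```text
clock: 18.52
eef_pos: [0.5279, 0.11, 0.1662]
tool_rot: [0.066, 0.997, 0.013, 0.044]
ft_force: [0.5, -0.6, -1.7]
grip_width: 0.0117
18.575 [0.5279 0.11   0.1662] [0.0663 0.9968 0.0129 0.0439] [ 0.0516 -0.3356  1.4203] 0.011644971821343704
n 241 slope x,y deg [-0.4724 -0.1625] rms 0.002010978503296915 z mean 0.012391386479238426
```

```bash
python3 -m crank '[[[0,0,0,0,165],[0,0,0,0,165],[0,0,0,0,165]]]'; python3 m.py .51 .56 .09 .14 pics/s30.png;  python3 -m crank '[[[0,0,-20,0,165],[0,0,-20,0,165],[0,0,-25,0,165],[0,0,-25,0,165],[0,0,0,0,165]]]'
python3 - <<'E'
from workcell import bot
from h import *
import cv2
from scipy.spatial.transform import Rotation as Ro
np.set_printoptions(precision=4,suppress=True)
print(Ro.from_quat(bot.get_obs()["tool_rot"]).as_matrix())
c=wcam(bot);cv2.imwrite("pics/w30.png",c["img"])
E
python3 m.py .51 .56 .09 .14 pics/s30.png
```

```text
clock: 18.95
eef_pos: [0.5267, 0.1102, 0.165]
tool_rot: [0.066, 0.997, 0.013, 0.042]
ft_force: [0.1, 0.1, 1.4]
grip_width: 0.0302
19.0 [0.5267 0.1102 0.165 ] [0.0662 0.9968 0.0129 0.042 ] [0.1919 0.4586 0.021 ] 0.030040566126090806
n 238 slope x,y deg [-0.9617  0.377 ] rms 0.002023555901800219 z mean 0.012382605893305436
clock: 19.62
eef_pos: [0.518, 0.1083, 0.2557]
tool_rot: [0.066, 0.997, 0.013, 0.04]
ft_force: [0.8, 1.1, 0.0]
grip_width: 0.0301
[[-0.988   0.1309  0.0819]
 [ 0.1329  0.9909  0.02  ]
 [-0.0785  0.0307 -0.9964]]
19.725 [0.5166 0.108  0.2531] [0.0662 0.997  0.012  0.0379] [-0.0689 -0.0222 -0.4163] 0.029806737935049125
n 234 slope x,y deg [ 1.0149 -0.0134] rms 0.00200386137623796 z mean 0.01218186763116545
```

View pics/w30.png

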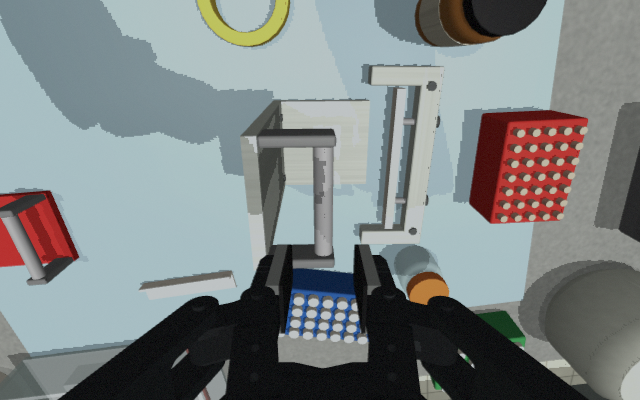

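Run:
```python
from workcell import bot
from h import *
from rail import *
import cv2
np.set_printoptions(precision=4,suppress=True)
c=wcam(bot);a=lambda p,q:np.degrees(np.arctan2(*(q-p)[[1,0]]))
p={n:ray(c,u,v,z) for n,u,v,z in [("toe f",369,101,.014),("toe n",366,184,.014),("bar f",323,150,.184),("bar n",323,256,.184),("strip f",396,90,.021),("strip n",387,228,.021),("plate top back f",244,137,.19)]}
for n in p: print(n,p[n],tr(p[n]))
print(a(p["toe f"],p["toe n"]),a(p["bar f"],p["bar n"]),a(p["strip f"],p["strip n"]))
cv2.imwrite("pics/w30c.png",cv2.resize(c["img"][60:270,230:470],None,fx=3,fy=2.8,interpolation=cv2.INTER_CUBIC))
```

```text
toe f [0.475  0.1731 0.014 ] [-0.0465  0.0761]
toe n [0.5734 0.1618 0.014 ] [-0.0445 -0.023 ]
bar f [0.4785 0.1156 0.184 ] [-0.103   0.0649]
bar n [0.5579 0.1051 0.184 ] [-0.1028 -0.0152]
strip f [0.4665 0.2021 0.021 ] [-0.0189  0.0884]
strip n [0.6348 0.1829 0.021 ] [-0.0153 -0.081 ]
plate top back f [0.4621 0.069  0.19  ] [-0.1514  0.0749]
-6.545005553607469 -7.5293575134750705 -6.481562658690164
```

View pics/w30c.png

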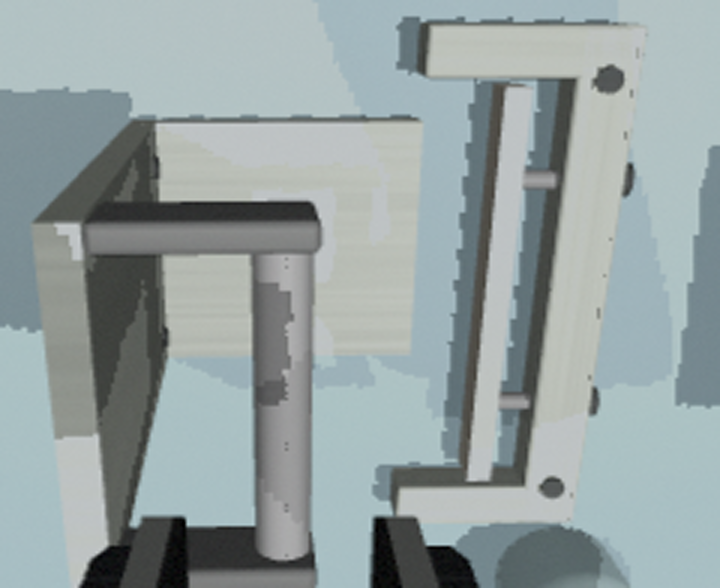

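```bash
python3 -m crank '[[[0,-30,0,0,165],[0,-35,0,0,165],[0,-35,0,0,0],[0,-25,0,0,0],[0,0,0,0,0],[0,0,0,0,0],[0,0,0,0,0]]]';  python3 - <<'E'
from workcell import bot
from h import *
import cv2
from scipy.spatial.transform import Rotation as Ro
np.set_printoptions(precision=4,suppress=True)
o=bot.get_obs();M=Ro.from_quat(o["tool_rot"]).as_matrix();print(M,o["grip_width"],M.T@(np.array([.501,-.011,.015])-o["eef_pos"]))
c=bot.camera("wrist");cv2.imwrite("pics/w31.png",c["img"])
d=c["depth"];v,u=np.mgrid[:400,:640];P=np.stack([(u-c["cx"])/c["fx"]*d,(v-c["cy"])/c["fy"]*d,d,np.ones_like(d)],-1)@np.array(c["T_tool_cam"]).T
m=(c["img"].max(-1)<90)&(d>0)&(d<.22)&(abs(P[...,0])<.06)
Q=P[m]
for z0 in np.arange(-.14,.01,.01):
    s=Q[(Q[:,2]>=z0)&(Q[:,2]<z0+.01)]
    if len(s)>5: print(round(z0,3),len(s),s[:,1].min(),s[:,1].max(),s[:,0].min(),s[:,0].max())
s=bot.camera("scene");cv2.imwrite("pics/s31.png",cv2.resize(s["img"][100:300,220:420],None,fx=4,fy=3,interpolation=cv2.INTER_CUBIC))
E
```

```text
clock: 20.65
eef_pos: [0.4956, -0.0175, 0.2393]
tool_rot: [0.065, 0.997, 0.012, 0.029]
ft_force: [-0.2, -0.3, -0.6]
grip_width: 0.0854
[[-0.9899  0.1285  0.0598]
 [ 0.1299  0.9913  0.0198]
 [-0.0568  0.0273 -0.998 ]] 0.08535787863777215 [0.0082 0.001  0.2243]
-0.1 19 -0.015551745010406154 0.021630844065198374 0.01979334035069842 0.021093790969220483
-0.09 8563 -0.07271669508449248 0.0731310664114618 0.007759960649862591 0.02004744049053566
-0.08 10253 -0.0732850127528837 0.07378455795185009 -0.0028859939541233115 0.01937059293898115
-0.07 10796 -0.0746157401123615 0.0752586040651146 -0.011718739223858715 0.017913487633730046
-0.06 2278 -0.07287087528884421 0.07390873158860403 0.0012352772315466914 0.01539918024658006
-0.05 1996 -0.05610409073885225 0.057093876567582705 -0.010448498819799368 0.013044263175685411
-0.04 1820 -0.05633116756418318 0.05710146655028898 -0.010477533510938095 0.0131659531174326
-0.03 1449 -0.0562003861294778 0.056718873053506216 -0.010476985112730722 0.012964893830336235
-0.02 635 -0.05509555596497582 0.05474540967974626 -0.010785540985349229 0.012710434375254973
```

View pics/w31.png

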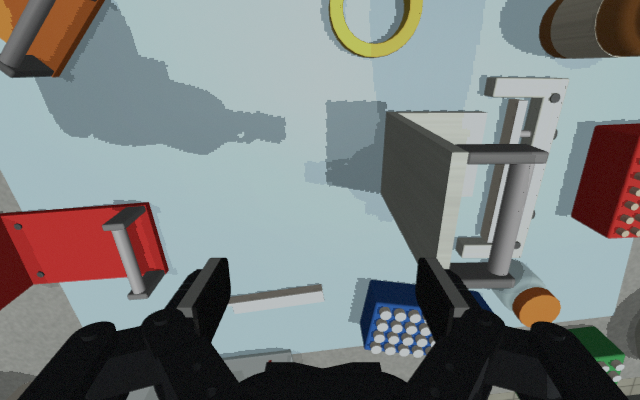

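View pics/s31.png

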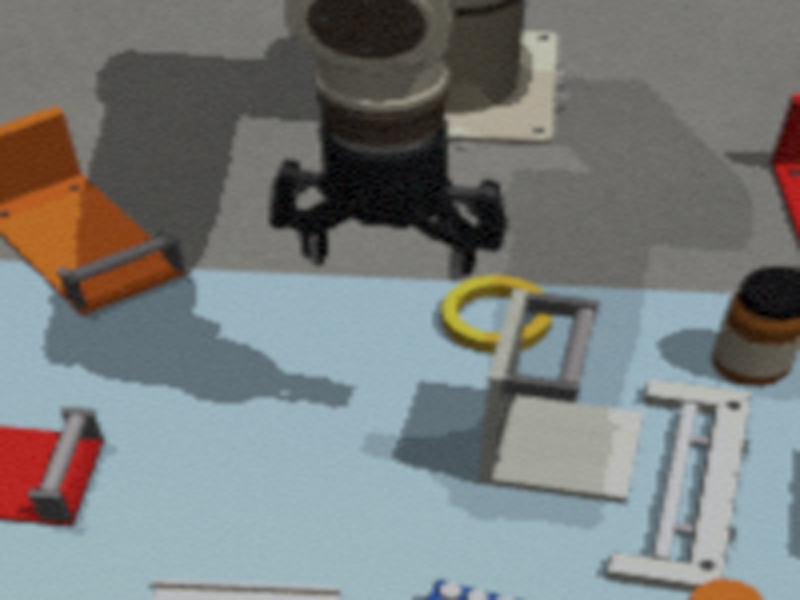

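```bash
python3 -m crank '[[[0,0,0,0,160],[0,0,0,0,160],[0,27,0,0,160],[0,27,0,0,160],[0,27,0,0,160],[0,0,0,0,160]]]';  python3 - <<'E'
from workcell import bot
from h import *
import cv2
from scipy.spatial.transform import Rotation as Ro
np.set_printoptions(precision=4,suppress=True)
o=bot.get_obs();M=Ro.from_quat(o["tool_rot"]).as_matrix();print(M,o["grip_width"],M.T@(np.array([.5115,.0635,.16])-o["eef_pos"]))
c=wcam(bot);cv2.imwrite("pics/w32.png",c["img"])
E
```

```text
clock: 21.5
eef_pos: [0.5068, 0.0661, 0.2424]
tool_rot: [0.064, 0.997, 0.012, 0.03]
ft_force: [0.3, -0.9, 0.5]
grip_width: 0.0315
[[-0.9899  0.1272  0.0619]
 [ 0.1287  0.9915  0.0198]
 [-0.0588  0.0276 -0.9979]] 0.03149406673795172 [-0.0001 -0.0042  0.0824]
```

View pics/w32.png

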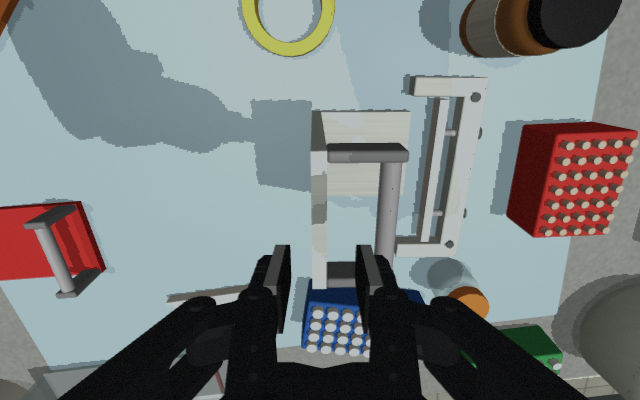

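```bash
python3 -m crank '[[[0,-4,20,0,160],[0,-1,15,0,160],[0,0,0,0,160]]]';  python3 - <<'E'
from workcell import bot
from h import *
import cv2
from scipy.spatial.transform import Rotation as Ro
np.set_printoptions(precision=4,suppress=True)
o=bot.get_obs();M=Ro.from_quat(o["tool_rot"]).as_matrix();print(M.T@(np.array([.5115,.0635,.16])-o["eef_pos"]))
c=wcam(bot);cv2.imwrite("pics/w33.png",c["img"])
E
```

```text
clock: 21.92
eef_pos: [0.5081, 0.0586, 0.2069]
tool_rot: [0.066, 0.997, 0.011, 0.031]
ft_force: [-0.4, -0.3, -0.1]
grip_width: 0.0316
[0.0001 0.004  0.0471]
```

View pics/w33.png

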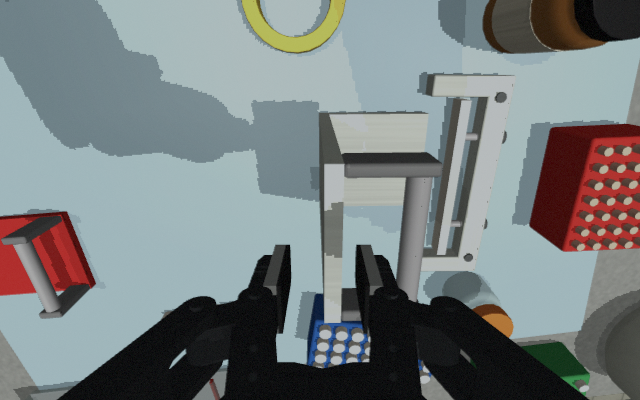

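```bash
python3 -m crank '[[[0,4,0,0,160],[0,0,15,0,160],[0,0,15,0,160],[0,0,10,0,160],[0,0,0,0,160]]]';  python3 - <<'E'
from workcell import bot
from h import *
import cv2
from scipy.spatial.transform import Rotation as Ro
np.set_printoptions(precision=4,suppress=True)
o=bot.get_obs();M=Ro.from_quat(o["tool_rot"]).as_matrix();print(M.T@(np.array([.5115,.0635,.16])-o["eef_pos"]))
c=wcam(bot);cv2.imwrite("pics/w34.png",c["img"])
E
```

```text
clock: 22.6
eef_pos: [0.5129, 0.0633, 0.1671]
tool_rot: [0.066, 0.997, 0.011, 0.033]
ft_force: [0.7, -0.9, -0.1]
grip_width: 0.0319
[ 0.0018 -0.0001  0.007 ]
```

View pics/w34.png

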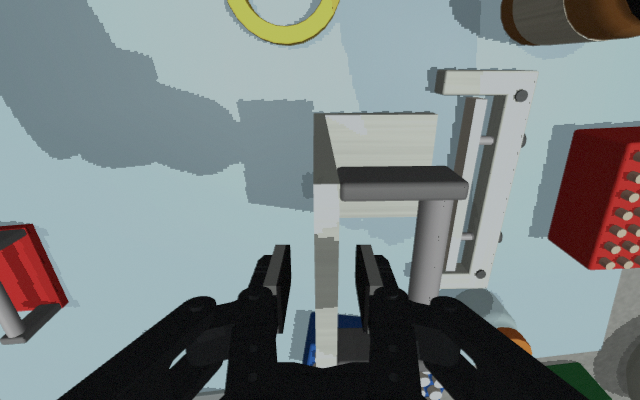

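```bash
python3 -m crank '[[[0,1,7,0,160],[0,0,0,0,255],[0,0,0,0,255],[0,0,0,0,255],[0,0,0,0,255]]]'; python3 m.py .51 .56 .09 .14 pics/s35.png
```

```text
clock: 23.28
eef_pos: [0.5145, 0.0632, 0.1613]
tool_rot: [0.066, 0.997, 0.01, 0.034]
ft_force: [0.3, 0.3, -0.4]
grip_width: 0.0093
23.325 [0.5145 0.0633 0.1613] [0.0662 0.9972 0.0098 0.0343] [-0.0112 -0.9441 -0.3672] 0.009166246795421497
n 235 slope x,y deg [0.4401 0.1522] rms 0.002052825063390712 z mean 0.012562067683791827
```

```bash
python3 -m crank '[[[0,0,-1.5,0,255],[0,5,-0.5,0,255],[0,5,0,0,255],[0,5,0,0,255],[0,0,0,0,255]]]'; python3 m.py .51 .56 .1 .15 pics/s36.png
```

```text
clock: 23.95
eef_pos: [0.5145, 0.0782, 0.1614]
tool_rot: [0.067, 0.997, 0.008, 0.032]
ft_force: [-0.5, -0.7, -4.3]
grip_width: 0.0089
24.0 [0.5145 0.0781 0.1614] [0.0666 0.9972 0.0082 0.0317] [ 0.7199 -0.8724 -4.857 ] 0.009217923350938935
n 240 slope x,y deg [0.4679 0.5735] rms 0.001956292476841957 z mean 0.012564458541719222
```

View pics/s36.png

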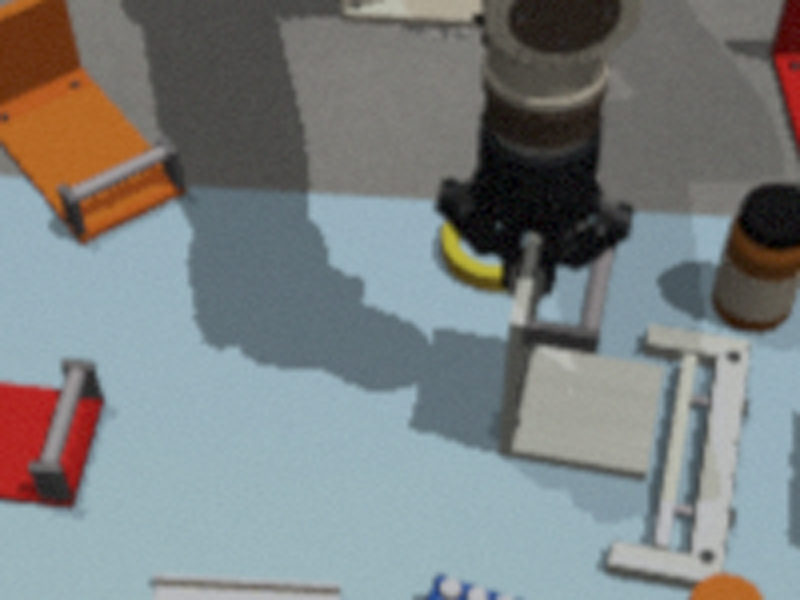

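```bash
python3 -m crank '[[[-0.3,3,0,0,255],[-0.3,3,0,0,255],[-0.3,3,0,0,255]]]'; python3 -m crank '[[[0,1.5,0,0,255]]]'; python3 -m crank '[[[0,1.5,0,0,255]]]'
```

```text
clock: 24.38
eef_pos: [0.5162, 0.0866, 0.1614]
tool_rot: [0.067, 0.997, 0.007, 0.031]
ft_force: [-0.3, -2.0, -5.4]
grip_width: 0.0088
clock: 24.5
eef_pos: [0.5165, 0.0883, 0.1614]
tool_rot: [0.067, 0.997, 0.007, 0.031]
ft_force: [-0.4, -2.0, -4.8]
grip_width: 0.0088
clock: 24.62
eef_pos: [0.5167, 0.0898, 0.1614]
tool_rot: [0.067, 0.997, 0.007, 0.031]
ft_force: [-0.8, -2.4, -3.6]
grip_width: 0.0092
```

```bash
for i in 1 ; do python3 -m crank '[[[0,1.5,0,0,255]]]'; done; python3 -m crank '[[[0,1.5,0,0,255]]]'|grep -E "eef|ft"; python3 -m crank '[[[0,1.5,0,0,255]]]'|grep -E "eef|ft"
```

```text
clock: 24.75
eef_pos: [0.5169, 0.0914, 0.1614]
tool_rot: [0.067, 0.997, 0.007, 0.031]
ft_force: [0.0, -3.4, -4.0]
grip_width: 0.0093
eef_pos: [0.5169, 0.092, 0.1615]
ft_force: [-1.4, -6.1, -1.4]
eef_pos: [0.5168, 0.0923, 0.1617]
ft_force: [-2.0, -5.9, -1.0]
```

```bash
python3 -m crank '[[[0,2.5,0,0,255]]]'|grep -E "eef|ft|rot"; python3 -m crank '[[[0,3,0.3,0,255]]]'|grep -E "eef|ft";python3 m.py .53 .565 .11 .16 pics/s37.png;  python3 - <<'E'
from workcell import bot
from h import *
import cv2
c=wcam(bot);cv2.imwrite("pics/w37.png",c["img"])
E
```

```text
eef_pos: [0.5169, 0.093, 0.1621]
tool_rot: [0.069, 0.997, 0.003, 0.031]
ft_force: [-2.4, -7.9, 0.9]
eef_pos: [0.5171, 0.0938, 0.1626]
ft_force: [-3.0, -9.5, 2.3]
25.3 [0.5171 0.0939 0.1627] [0.0693 0.9971 0.0004 0.0315] [-2.9313 -8.7519  1.0996] 0.009273703421017672
n 174 slope x,y deg [-1.081  -0.9391] rms 0.002174494205431025 z mean 0.012544366629382405
```

View pics/w37.png

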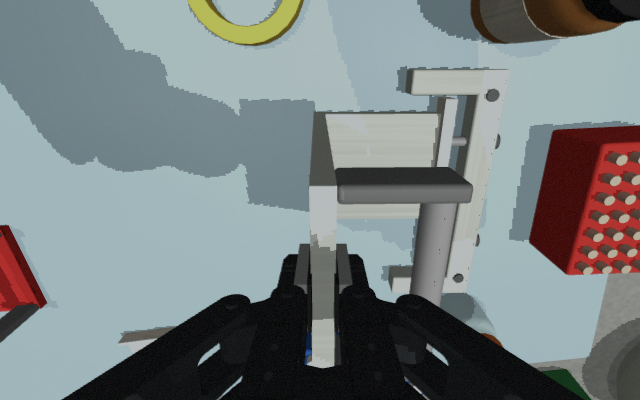

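View pics/s37.png

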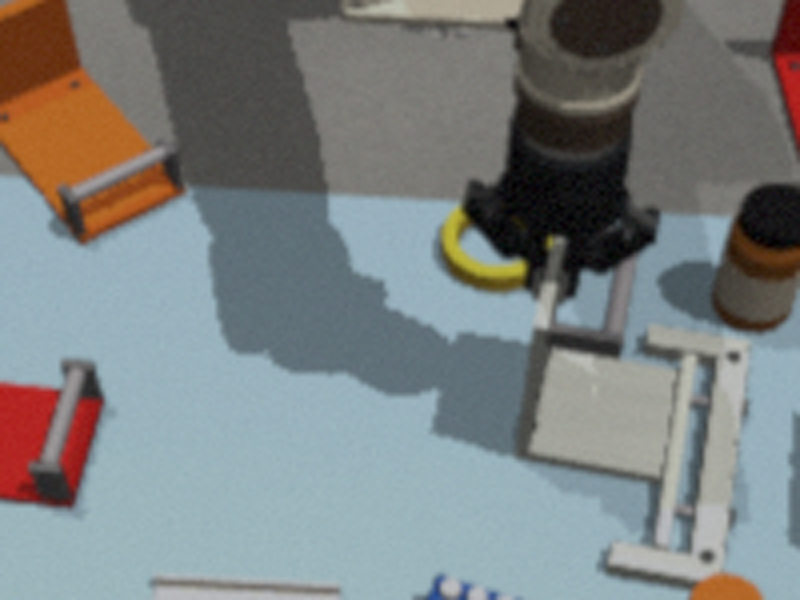

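Run:
```python
import cv2
a=cv2.imread("pics/w37.png")
cv2.imwrite("pics/w37c.png",cv2.resize(a[60:300,380:520],None,fx=4,fy=2.5,interpolation=cv2.INTER_CUBIC))
```

```text
(no output)
```

View pics/w37c.png

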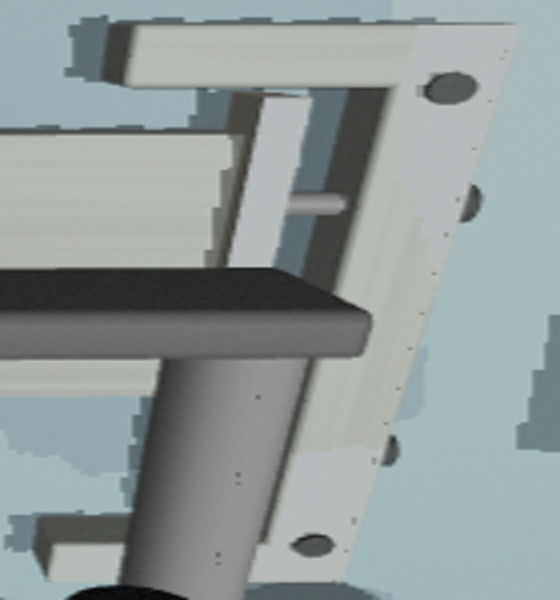

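```bash
python3 -m crank '[[[0,3.5,0.3,0,255]]]'|grep -E "eef|ft|rot"; python3 -m crank '[[[0,3,0.3,0,255]]]'|grep -E "eef|ft"; python3 -m crank '[[[0,0,0,0,255]]]'|grep -E "eef|ft"; python3 m.py .53 .565 .11 .16 pics/s38.png
```

```text
eef_pos: [0.5172, 0.0947, 0.1632]
tool_rot: [0.07, 0.997, -0.002, 0.032]
ft_force: [-3.2, -9.9, 2.2]
eef_pos: [0.5173, 0.0954, 0.1637]
ft_force: [-2.6, -8.4, 1.5]
eef_pos: [0.5168, 0.0949, 0.1635]
ft_force: [0.2, -1.7, -8.5]
25.775 [0.5168 0.095  0.1635] [ 0.0709  0.997  -0.0049  0.0314] [-1.2666 -4.7396 -4.608 ] 0.008450430059517422
n 170 slope x,y deg [ 2.2022 -1.1821] rms 0.001999342660146812 z mean 0.013447844738197143
```

```bash
python3 -m crank '[[[0,-0.5,2,0,255]]]'|grep -E "eef|ft|rot"; python3 -m crank '[[[0,0,1.5,0,255]]]'|grep -E "eef|ft"; python3 m.py .53 .565 .11 .16 pics/s39.png
```

```text
eef_pos: [0.5169, 0.0937, 0.1626]
tool_rot: [0.071, 0.997, -0.006, 0.032]
ft_force: [-5.3, -8.1, 10.4]
eef_pos: [0.517, 0.0935, 0.1626]
ft_force: [-4.3, -5.6, 5.5]
26.075 [0.517  0.0935 0.1626] [ 0.0712  0.9969 -0.0052  0.0323] [-3.5925 -5.1709  4.0463] 0.009146141122459308
n 171 slope x,y deg [-1.3685  0.2584] rms 0.0019368001294305056 z mean 0.012914098618033514
```

```bash
python3 -m crank '[[[0,3,1.2,0,255]]]'|grep -E "eef|ft|rot"; python3 m.py .53 .565 .11 .16 pics/s40.png;python3 -m crank '[[[0,0,0,0,160],[0,0,0,0,160],[0,0,0,0,160],[0,0,0,0,160]]]'; python3 m.py .53 .565 .11 .16 pics/s40.png
```

```text
eef_pos: [0.5173, 0.095, 0.1634]
tool_rot: [0.072, 0.997, -0.007, 0.033]
ft_force: [-7.6, -11.1, 11.2]
26.25 [0.5173 0.0951 0.1635] [ 0.0716  0.9969 -0.0067  0.033 ] [ -5.5875 -10.8764   7.5433] 0.008973912010608303
n 172 slope x,y deg [-0.2331 -1.5577] rms 0.002080176718876679 z mean 0.012969851241980697
clock: 26.75
eef_pos: [0.5204, 0.0991, 0.1667]
tool_rot: [0.071, 0.997, -0.002, 0.037]
ft_force: [-0.0, -0.1, 0.2]
grip_width: 0.0318
26.8 [0.5204 0.099  0.1667] [ 0.0707  0.9968 -0.0016  0.0367] [ 0.5432  0.5043 -0.5532] 0.03203079199000288
n 171 slope x,y deg [-0.1732  0.7924] rms 0.0020419279004655127 z mean 0.012368695788008931
```

```bash
python3 -m crank '[[[0,-3,-8,0,160],[0,-2,-15,0,160],[0,0,-20,0,160],[0,0,-20,0,160],[0,0,-20,0,160],[0,0,0,0,160]]]'; python3 m.py .53 .565 .11 .16 pics/s41.png;  python3 - <<'E'
from workcell import bot
from h import *
import cv2
c=wcam(bot);cv2.imwrite("pics/w41.png",c["img"])
cv2.imwrite("pics/w41c.png",cv2.resize(c["img"][50:270,280:520],None,fx=3.2,fy=2.7,interpolation=cv2.INTER_CUBIC))
E
```

```text
clock: 27.55
eef_pos: [0.514, 0.0943, 0.2568]
tool_rot: [0.071, 0.997, -0.001, 0.039]
ft_force: [0.1, 0.6, 0.5]
grip_width: 0.032
27.6 [0.5135 0.0942 0.2556] [ 0.0709  0.9968 -0.0009  0.0377] [-0.4106  0.0625 -0.0596] 0.03208847607478223
n 169 slope x,y deg [ 0.2353 -0.2337] rms 0.0019420462423784038 z mean 0.012240255007498204
```

View pics/w41.png

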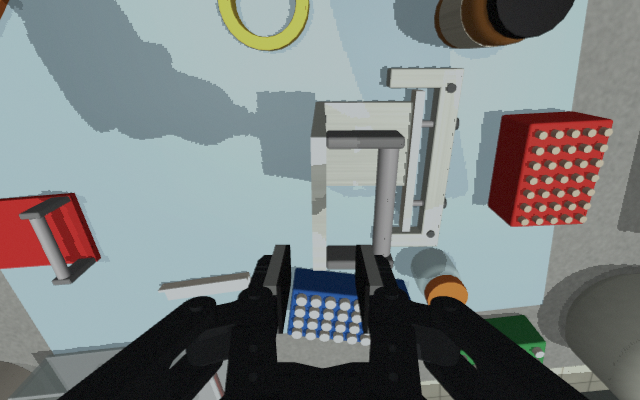

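View pics/w41c.png

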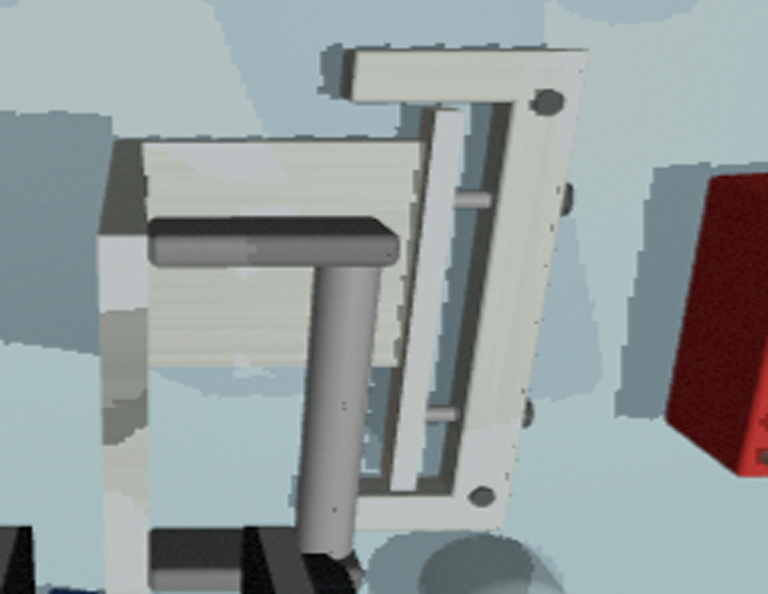

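Run:
```python
from workcell import bot
from h import *
from rail import *
np.set_printoptions(precision=4,suppress=True)
c=wcam(bot);f=lambda u,v,z:ray(c,u/3.2+280,v/2.7+50,z)
p={n:f(u,v,z) for n,u,v,z in [("toe f",423,143,.014),("toe n",400,365,.014),("strip f",436,112,.021),("strip n",392,490,.021),("lug f",355,50,.022),("back f",588,50,.022),("back n",503,528,.022)]}
for n in p: print(n,p[n],tr(p[n]))
a=lambda p,q:np.degrees(np.arctan2(*(q-p)[[1,0]]))
print(a(p["toe f"],p["toe n"]),a(p["strip f"],p["strip n"]),a(p["back f"],p["back n"]))
```

```text
toe f [0.4798 0.2011 0.014 ] [-0.0181  0.075 ]
toe n [0.5775 0.1887 0.014 ] [-0.0173 -0.0234]
strip f [0.4673 0.2042 0.021 ] [-0.0167  0.0879]
strip n [0.6382 0.1811 0.021 ] [-0.0167 -0.0846]
lug f [0.4401 0.1782 0.022 ] [-0.0461  0.1114]
back f [0.451  0.2543 0.022 ] [0.0307 0.1108]
back n [0.6651 0.2249 0.022 ] [ 0.0303 -0.1054]
-7.255928326503539 -7.696125251028376 -7.817557386420664
```

Run:
```python
from workcell import bot
print(bot.job_done())
```

```text
the job is handed in; nothing more can be done
None
```

The stand is upright, flush against the stop strip and released, and I handed the job in at about 28 s of the 58 s allowed. No verdict came back.

**What I did**
- **Tipping up:** I pinched the hanging bar, tipped the stand about its heel and let it down onto its foot.
- **Moving it across:** I turned it square to the rail and moved it along the bench with most of its weight carried on the bar.
- **Pressing home:** I re-gripped the plate's top edge, slid the stand until I felt the strip at about x = -17 mm, and pressed with about 8–11 N. About 2 N of that was sliding drag. Then I let go and backed off.

**Last checks**

| Check | Result |
|---|---|
| Toe ends in the rail frame (x) | -18 and -17 mm, against a strip face at about -17 mm |
| Squareness to the strip | about 0.4° |
| Stand's middle, off the rail's middle | about 26 mm, limit 45 mm |
| Foot | flat on the bench within about 0.3° |
| Gripper | clear, about 60 mm above the stand |
| Bystanders | no sign of movement in the last pictures, not measured |

**What did not go cleanly**
- **Wrist limit:** joint 6 reached the end of its range while tipping, so I had to re-grip half a turn round.
- **Sideways pull:** my first sideways pull on the bar rolled the stand about 8° instead of sliding it. I set it flat and changed method.
- **Lifting:** while moving across, one side of the foot came off the bench and the stand rolled up to about 6.5°. I estimated the heel's middle rose 5–7 mm, well under the 30 mm limit, but this was not a pure slide along the bench.
- **Low push:** I planned to push it home low on its back, but the gripper's knuckles stick out too far, so I pushed it by the plate's top instead.
- **Tilt while pressing:** the stand tipped forward by about 1–1.5° under the press and settled flat on release.

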